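# Lay the tea tray from the cup drawer, then bring the teapot off its warmer

## Task

Lay the tea tray: clear the sugar canister off the cork mat onto the round tray, pull open the drawer of the low steel cabinet, stand every cup from it upright on the flat of the tray and shut the drawer fully. Last of all, so that the tea stays hot, lift the full teapot off its warmer and set it down in the middle of the cork mat, keeping it level all the way. Do not disturb the spoons, glasses and jug that stand about.

Things in the scene. Friction and masses are not known exactly. Their poses are not given: they have to be found in the camera images.
- cabinet: low stainless cup cabinet, fixed to the counter, 300 deep x 305 wide x 98 mm high, with one drawer in its front and saucers on its top at the back. Origin: on the counter under the middle of its front edge; x points from the front into the cabinet (the front faces the robot, turned a little), y along the front, z up
- drawer (a joint): drawer slide: 0 fully shut, 0.185 m fully open (stop), along the cabinet's -x; stays where left, friction about 1.2 N; starts 0 to 20 mm open. Front panel 14 mm thick, top 88 mm above the counter; inner floor 14 mm up, 280 wide, 240 long. Cups stand in one row, centres 80 to 112 mm behind the panel's outer face: clear of the cabinet's top only when nearly fully open
- drawer_handle (a point): middle of the drawer's bar handle: a dark steel bar 10 mm in diameter, 160 mm long, parallel to the cabinet's y, 42 mm in front of the panel and 76 mm above the counter; moves with the drawer. Axes as the cabinet's
- tray: round silver-toned metal tray, fixed, 282 mm across its low flared rim (13 mm high); its flat floor is 264 mm in diameter and lies 6 mm above the counter. Origin: centre of its underside, z up. Empty at the start
- warmer: round black electric tea warmer, fixed, 156 mm in diameter, its flat steel top 50 mm above the counter. Origin: centre of its underside. It and the cork mat may be in either order, one nearer the robot
- cork_mat: round cork mat, fixed, 160 mm in diameter, 8 mm thick. Origin: centre of its underside. The sugar canister stands on it at the start
- teapot: steel teapot full of tea, 0.65 kg (0.5 to 0.85), closed lid, belly 144 mm in diameter, underside 100 mm in diameter, 192 mm tall over its overhead handle. Origin: centre of its underside, z up; the short spout points along its +x (112 mm out, up to 110 mm high). It stands upright on the warmer at the start. The lid's knob ends 133 mm above the underside
- teapot_grip (a point): middle of the straight black grip of the teapot's rigid overhead handle: a level bar 14 mm in diameter, 90 mm long along the teapot's x, 185 mm above its underside and right over its centre
- canister: aluminium sugar canister with its ribbed screw lid on tight, a closed cylinder 66 mm in diameter and 103 mm tall, 0.3 kg. Origin: centre of its underside, z up
- cup_1: a handleless white ceramic cup, a straight open cylinder 58 mm in diameter and 64 mm tall with a 3.5 mm wall, 0.16 kg; all cups are alike, two to four are present. Origin: centre of its underside, z up. At the start it stands upright in the shut drawer, in a row across it (centres 67 mm apart)
- cup_2: a handleless white ceramic cup, a straight open cylinder 58 mm in diameter and 64 mm tall with a 3.5 mm wall, 0.16 kg; all cups are alike, two to four are present. Origin: centre of its underside, z up. At the start it stands upright in the shut drawer, in a row across it (centres 67 mm apart)
- cup_3: a handleless white ceramic cup, a straight open cylinder 58 mm in diameter and 64 mm tall with a 3.5 mm wall, 0.16 kg; all cups are alike, two to four are present. Origin: centre of its underside, z up. At the start it stands upright in the shut drawer, in a row across it (centres 67 mm apart)
- cup_4: a handleless white ceramic cup, a straight open cylinder 58 mm in diameter and 64 mm tall with a 3.5 mm wall, 0.16 kg; all cups are alike, two to four are present. Origin: centre of its underside, z up. At the start it stands upright in the shut drawer, in a row across it (centres 67 mm apart)
- spoon_a: stainless teaspoon lying on the counter, 145 mm long; bystander
- spoon_b: second stainless teaspoon, as the first; bystander
- glass_a: plain drinking glass, 68 mm in diameter, 110 mm tall, standing near the tray; bystander
- glass_b: plain drinking glass, 68 mm in diameter, 110 mm tall, standing near the tray; bystander
- glass_c: plain drinking glass, 68 mm in diameter, 110 mm tall, standing near the tray; bystander
- milk_jug: small white milk jug 95 mm tall with a handle, at the left; bystander

How it is judged:
On the way, in this order (a step that is already met when the one before it is completed fails the run):
1. the drawer has been pulled open (at least 120 mm) (value of joint drawer above 0.12 m), for 0.1 s.
2. the canister and all cups stand upright on the tray and the drawer is shut, with the teapot still on the warmer (horizontal distance between each of cup_1, cup_2, cup_3, cup_4 and tray below 0.106 m and z of each of cup_1, cup_2, cup_3, cup_4, canister in the frame of tray below 0.016 m and angle between each of cup_1, cup_2, cup_3, cup_4, canister's own z axis and vertical below 0.15 rad and horizontal distance between canister and tray below 0.103 m and value of joint drawer below 0.012 m and horizontal distance between teapot and warmer below 0.075 m and z of teapot in the frame of warmer between 0.042 and 0.056 m), for 0.2 s.
3. the teapot has been lifted clear of the warmer (z of teapot in the frame of warmer above 0.065 m), for 0.1 s.
At the end, for the whole second after the job is handed in: Canister and every cup upright (0.15 rad) on the tray's flat floor (centres within 103 and 106 mm of its centre), drawer shut (within 12 mm), teapot upright on the cork mat, centres within 30 mm, all at rest (horizontal distance between each of cup_1, cup_2, cup_3, cup_4 and tray below 0.106 m and z of each of cup_1, cup_2, cup_3, cup_4, canister in the frame of tray below 0.016 m and angle between each of cup_1, cup_2, cup_3, cup_4, canister's own z axis and vertical below 0.15 rad and horizontal distance between canister and tray below 0.103 m and value of joint drawer below 0.012 m and horizontal distance between teapot and cork_mat below 0.03 m and z of teapot in the frame of cork_mat below 0.014 m and angle between teapot's own z axis and vertical below 0.1 rad and linear speed of each of cup_1, cup_2, cup_3, cup_4, canister, teapot below 0.02 m/s); the robot touches nothing.
It fails at once if the teapot is tipped by more than 0.4 rad (angle between teapot's own z axis and vertical above 0.4 rad).
It fails at once if a bystander (spoon, glass or jug) is moved by more than 30 mm (distance of any of spoon_a, spoon_b, glass_a, glass_b, glass_c, milk_jug from where it was at the start of the episode above 0.03 m).
Of cup_1, cup_2, cup_3, cup_4 only 2 to 4 are there at a start; the rules pass over those that are not, and their reading is None.
At some moment in a run one of cup_1, cup_2, cup_3, cup_4, teapot may be knocked a few centimetres aside while the robot is not near it.
It also fails if it takes over 210 s, if anything falls off the work surface, if the arm or the gripper's body presses on something with over 40 N, if the wrist force passes 120 N, or if a joint passes its speed limit or range.

## Robot

A 6-joint arm with a two-finger parallel gripper is mounted at the origin on the work surface. World frame = base frame: x ahead of the robot, y to its left, z up, the work surface at z = 0. Lengths are in m, angles in rad, forces in N, time in s.
With the tool pointing down it reaches from about 0.375 to 0.9 m from the base axis. Payload 3.1 kg.
Tool frame: the origin (TCP) lies at the very end of the fingers, on their centre line; the grasp point (between the pads) lies 19 mm behind it; x points along the fingers, z is the direction in which the jaws open and shut, and the axes are right-handed (so a half turn about x gives the same grasp; the last joint's range is limited). The gripper opens to 87 mm and grips with 3 to 60 N. Pads are 19 mm wide; open, the fingers measure 117 mm over their backs; the gripper's body (75 mm by 190 mm) begins 51 mm behind the grasp point.
Start: joints at [1.05, 0.527, 1.433, -0, 1.181, -0.178], TCP at [0.21, 0.589, 0.223] pointing down, gripper open.
Joint ranges: [-3.08, 3.08], [-0.75, 2.2], [0.22, 2.44], [-1.43, 4.57], [0, 2.65], [-2.85, 2.85]. Speed limits (rad/s): [2.79, 2.79, 3.14, 3.14, 3.14, 3.14].

## Interface

Orientations are given as a unit quaternion [x, y, z, w].
In Python, from rig import get_obs, vision, hand_in gives the robot as it stands. The module is installed in compiled form; this text tells all that it offers.
- The arm moves only by the tool step_arm, never from a script. Its arguments are lists of equal length, an entry for each row: "slide": the shift along the world's x, y, z scaled (see below), a list of three; "turn": the turn, a rotation vector about the world's x, y, z scaled (see below), a list of three. In form: {"slide": [[dx, dy, dz], ...], "turn": [[wx, wy, wz], ...]}. A call has 1 to 12 rows; each row is the pose to reach, as a shift and turn from the pose commanded when the call began, turning the shorter way round; what a row does not reach only later rows make up. The controller multiplies each number of a shift by 0.1 m and each number of a turn by 2 pi rad. A row lasts 1/10 s, in which the tool goes at most 50 mm and 8.59 degrees, less where a joint would pass 70% of its speed; a pose out of reach is approached as far as the arm can. A call with a number of a shift or a turn outside -1 to 1 is refused whole. A call with a gripper value outside its range is refused whole. "jaw" is the opening, from 0 (shut) to 1 (fully open), set as the call begins (left out, the last holds). The fingers move at their own pace and stop on an object; "newtons" is the grip in N (left out, the last holds). Time passes only in rows, so rows that repeat a pose let the fingers close. It gives the time, the measured TCP pose, the force and the opening at its end, in the units of the state.
- get_obs(): the state, without advancing time (a new reading comes with each control period).
- vision.camera(name): name is "scene" or "top" or "wrist"; returns a dict with "image" (384x512x3 uint8, red, green, blue), "depth" (384x512 float32, m along the optical axis (not along the pixel's ray), 0 where there is no reading), "mtx" (3x3 intrinsics, pixels), "T" (4x4, takes a point from camera to world coordinates). Camera axes: x right, y down, z forward; pixel columns grow to the right and rows downward; lengths in m; the calibration is good to about 2 mm. A picture is of the moment at which its call begins.
- hand_in(): hands the job in, once; it reports no verdict.
Trained networks look in a picture, given as the dict that the camera call returned (one of the last four; its "shot" number tells which), for a name from the list of things; names that differ only in an ending like _2 or _b are one class to them, and where a whole thing is asked for, a point or a joint stands for the part that bears it (a point fixed in the world has none). Each returns a list of dicts, best first, with "p" (0 to 1); they miss things now and then, are a little off and sometimes report something else, mostly with a low value. They report only what shows in the picture. A call takes as long as a camera call.
- vision.silhouettes(picture, thing): "mask" (384x512 bool, what is visible of it) and "centre" ([column, row] in pixels, amid what is visible of it).
- vision.spot_point(picture, thing): "centre" ([column, row] in pixels: a listed point, or the origin of a listed thing).
The state is a dict: "time": time; "q": joint angles; "joint_velocities": joint speeds; "joint_torque": joint torques, N m; "position": TCP position; "tool_rot": TCP orientation; "ft_force": force on the tool from outside, world axes, zero at the start; "moment": the same for the moment, N m; "grip_width": finger opening in m.
Only numpy, scipy, OpenCV 4.12 (cv2) and the standard library are available. Lean on these libraries where they do the work, as an engineer would, in place of code of your own. Each camera call takes 0.05 s, during which the arm holds its last target.

## Working session

There is one attempt and no reset: what is moved stays moved. The work goes in short steps, Python scripts to look and compute and a tool call to move; the robot and the scene stay as the last step left them, time stands still between calls to the robot, and variables do not carry over. Pictures are saved under pics/ and viewed, and the job is handed in when it is done.

Besides the shell and the picture viewer there is one more tool, called after ">>>" as name(argument=value, ...), one argument or row to a line, values as JSON. step_arm: Moves the arm, as the interface text tells. Its arguments: {"type":"object","properties":{"slide":{"type":"array"},"turn":{"type":"array"},"jaw":{"type":"number"},"newtons":{"type":"number"}},"required":["slide","turn"]}

```bash
mkdir -p pics
cat > h.py <<'E'
import numpy as np, cv2
from rig import get_obs, vision
def save(p,name): cv2.imwrite('pics/'+name+'.png',cv2.cvtColor(p['image'],cv2.COLOR_RGB2BGR))
def world(p,mask=None):
    d=p['depth'];K=p['mtx'];v,u=np.indices(d.shape)
    m=(d>0) if mask is None else (mask&(d>0))
    z=d[m];P=np.stack([(u[m]-K[0,2])*z/K[0,0],(v[m]-K[1,2])*z/K[1,1],z],1)
    return P@p['T'][:3,:3].T+p['T'][:3,3]
def ray(p,c,h):
    K=p['mtx'];r=np.array([(c[0]-K[0,2])/K[0,0],(c[1]-K[1,2])/K[1,1],1.]);r=p['T'][:3,:3]@r;o=p['T'][:3,3]
    return o+r*(h-o[2])/r[2]
def proj(p,X):
    T=np.linalg.inv(p['T']);c=T[:3,:3]@np.array(X)+T[:3,3];c=p['mtx']@c;return c[:2]/c[2]
E
python3 - <<'E'
from h import *
s=get_obs();print(s)
for n in ['scene','top','wrist']:
    p=vision.camera(n);save(p,n+'0');print(n,p['T'].round(3).tolist(),p['mtx'].tolist())
E
```

```text
{'time': 0.0, 'q': array([ 1.04953670e+00,  5.28479653e-01,  1.43386403e+00, -1.72241634e-05,
        1.18138363e+00, -1.78554411e-01]), 'joint_velocities': array([-0.00202738,  0.00050718, -0.00122893, -0.00113257,  0.00080312,
        0.00080178]), 'joint_torque': array([ 1.45115901e-03, -4.40036595e+01, -1.76593906e+01,  6.33975654e-02,
        5.82370092e-02, -1.52077669e-04]), 'position': array([0.20967207, 0.58802641, 0.22157551]), 'tool_rot': array([-0.40774501,  0.5786154 ,  0.40709804,  0.5772516 ]), 'ft_force': array([ 0.20399707,  0.286897  , -0.86642506]), 'moment': array([-0.02819036,  0.01273662, -0.00247102]), 'grip_width': 0.08718559687000728}
scene [[0.355, 0.613, -0.705, 1.499], [0.935, -0.222, 0.278, -0.35], [0.014, -0.758, -0.652, 1.028], [0.0, 0.0, 0.0, 1.0]] [[407.90425201755835, 0.0, 252.13600855012803], [0.0, 407.90425201755835, 202.151370745116], [0.0, 0.0, 1.0]]
top [[-0.02, -0.981, 0.192, 0.276], [-1.0, 0.021, 0.002, 0.008], [-0.006, -0.192, -0.981, 1.66], [0.0, 0.0, 0.0, 1.0]] [[474.6653301267569, 0.0, 256.73595767622356], [0.0, 474.6653301267569, 187.02662284328557], [0.0, 0.0, 1.0]]
wrist [[0.336, 0.903, 0.268, 0.137], [0.942, -0.322, -0.097, 0.615], [-0.001, 0.285, -0.959, 0.384], [0.0, 0.0, 0.0, 1.0]] [[290.6847881878776, 0.0, 258.8813821139514], [0.0, 290.6847881878776, 190.12063709358543], [0.0, 0.0, 1.0]]
```

View pics/scene0.png

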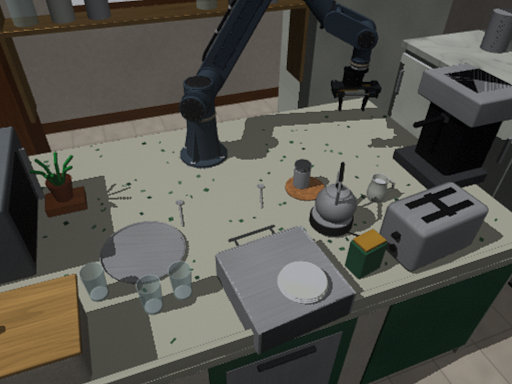

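View pics/top0.png

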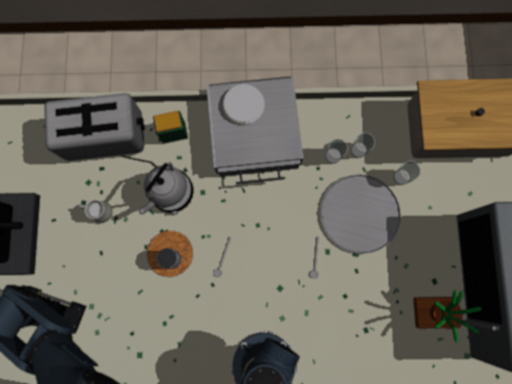

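Run:
```python
from h import *
p=vision.camera('top')
H=dict(cabinet=0,drawer_handle=.076,tray=0,warmer=0,cork_mat=0,teapot=.05,teapot_grip=.235,canister=.008,spoon_a=0,glass_a=0,milk_jug=0,cup_1=.014)
for cam in ['top','scene']:
  if cam=='scene': p=vision.camera('scene')
  for n,h in H.items():
    for r in vision.spot_point(p,n):
      if r['p']>.2: print(cam,n,round(r['p'],2),np.round(r['centre']),ray(p,r['centre'],h).round(4))
```

```text
top cabinet 0.75 [257. 168.] [0.6697 0.0091 0.    ]
top drawer_handle 0.88 [258. 183.] [0.5984 0.0064 0.076 ]
top drawer_handle 0.29 [104. 215.] [0.4997 0.5264 0.076 ]
top drawer_handle 0.21 [158. 179.] [0.6226 0.3489 0.076 ]
top tray 0.92 [360. 212.] [ 0.5044 -0.3528  0.    ]
top tray 0.61 [318. 260.] [ 0.341  -0.1947  0.    ]
top warmer 0.86 [174. 190.] [0.5963 0.3039 0.    ]
top cork_mat 0.66 [167. 253.] [0.3731 0.3257 0.    ]
top teapot 0.65 [167. 188.] [0.595  0.3207 0.05  ]
top teapot_grip 0.9 [155. 177.] [0.5923 0.3215 0.235 ]
top canister 0.8 [169. 258.] [0.3571 0.3173 0.008 ]
top spoon_a 0.71 [312. 257.] [ 0.3514 -0.1751  0.    ]
top spoon_a 0.45 [222. 256.] [0.3602 0.1371 0.    ]
top glass_a 0.97 [356. 153.] [ 0.7185 -0.3518  0.    ]
top glass_a 0.93 [333. 156.] [ 0.7107 -0.2662  0.    ]
top glass_a 0.86 [398. 178.] [ 0.6231 -0.4948  0.    ]
top glass_a 0.25 [315. 259.] [ 0.3436 -0.1862  0.    ]
top milk_jug 0.74 [101. 213.] [0.5206 0.562  0.    ]
scene cabinet 0.84 [258. 261.] [ 0.6729 -0.0013  0.    ]
scene cabinet 0.38 [329. 224.] [0.5994 0.3085 0.    ]
scene drawer_handle 0.76 [251. 233.] [ 0.6125 -0.0032  0.076 ]
scene tray 0.86 [146. 254.] [ 0.5122 -0.3411  0.    ]
scene warmer 0.63 [327. 227.] [0.6086 0.2939 0.    ]
scene cork_mat 0.6 [302. 189.] [0.3801 0.3028 0.    ]
scene teapot 0.97 [335. 213.] [0.5962 0.3257 0.05  ]
scene teapot 0.22 [184. 292.] [ 0.7501 -0.2623  0.05  ]
scene teapot_grip 0.58 [341. 171.] [0.5956 0.318  0.235 ]
scene canister 0.64 [300. 184.] [0.3557 0.3067 0.008 ]
scene spoon_a 0.61 [181. 215.] [ 0.3622 -0.1877  0.    ]
scene spoon_a 0.47 [262. 197.] [0.3718 0.1344 0.    ]
scene glass_a 0.97 [181. 292.] [ 0.7074 -0.2665  0.    ]
scene glass_a 0.85 [151. 308.] [ 0.7316 -0.3638  0.    ]
scene glass_a 0.79 [ 98. 292.] [ 0.6214 -0.5043  0.    ]
scene milk_jug 0.64 [375. 198.] [0.5309 0.551  0.    ]
```

The pictures show the mat with the canister (top 168,255), the teapot on its warmer (170,188), the cabinet (255,125), the tray (360,213), glasses by the tray's far side and the spoons in front. Next I refine these with depth.

Run:
```python
from h import *
from scipy.spatial import cKDTree
for cam in ['top','scene']:
  p=vision.camera(cam);W=world(p)
  def sel(c,r,lo,hi):
    return W[(np.hypot(W[:,0]-c[0],W[:,1]-c[1])<r)&(W[:,2]>lo)&(W[:,2]<hi)]
  def circ(A): 
    (x,y),r=cv2.minEnclosingCircle(A[:,:2].astype(np.float32));return np.round([x,y,r],4)
  A=sel((.357,.31),.06,.10,.12);print(cam,'can top',len(A),A.mean(0).round(4),circ(A))
  A=sel((.375,.315),.095,.005,.011);print('mat',len(A),circ(A))
  A=sel((.507,-.348),.16,.003,.02);print('tray',len(A),circ(A))
  A=sel((.596,.31),.1,.045,.055);print('warmer',len(A),circ(A) if len(A) else 0)
  A=sel((.596,.32),.08,.225,.25);print('grip',len(A),A.mean(0).round(4));
  if len(A)>5:
    d=A[:,:2]-A[:,:2].mean(0);u,s,vt=np.linalg.svd(d);print(vt[0],np.ptp(d@vt[0]),A[:,2].max())
  A=W[(W[:,0]>.54)&(W[:,0]<.645)&(abs(W[:,1])<.13)&(W[:,2]>.06)&(W[:,2]<.09)]
  if len(A)>5:
    d=A[:,:2]-A[:,:2].mean(0);u,s,vt=np.linalg.svd(d,full_matrices=False);print('handle',len(A),A.mean(0),vt[0],np.ptp(d@vt[0]),np.ptp(d@vt[1]),A[:,2].max())
  A=W[(W[:,0]>.64)&(abs(W[:,1])<.2)&(W[:,2]>.092)&(W[:,2]<.104)]
  print('cabtop',len(A),cv2.minAreaRect(A[:,:2].astype(np.float32)*1000))
  for n in ['teapot','canister']:
    for m in vision.silhouettes(p,n)[:1]:
      B=world(p,m['mask']);print(n,m['p'],len(B),B.min(0).round(3),B.max(0).round(3))
      if n=='teapot':
        C=B[(B[:,2]>.10)&(B[:,2]<.16)];print(C[np.hypot(C[:,0]-.594,C[:,1]-.32)>.085].mean(0))
  im=p['image']
  q=(255,187,130,130) if cam=='top' else 0
  x,y=(100,130) if cam=='top' else (270,130)
  cv2.imwrite(f'pics/crop_{cam}.png',cv2.cvtColor(cv2.resize(im[y:y+150,x:x+200],(800,600),interpolation=cv2.INTER_CUBIC),cv2.COLOR_RGB2BGR))
```

```text
top can top 334 [0.351  0.3081 0.1112] [0.352  0.3086 0.0339]
mat 793 [0.375  0.3146 0.0947]
tray 4554 [ 0.507  -0.348   0.1601]
warmer 219 [0.5861 0.3105 0.0765]
grip 161 [0.5903 0.3182 0.2406]
[-0.82661769  0.56276388] 0.11017859280819411 0.24790629294491207
handle 235 [0.61827642 0.02105496 0.07998153] [-0.09513803 -0.99546409] 0.21250237662507232 0.05993418962895902 0.08966189890151144
cabtop 5441 ((805.4822387695312, 16.289703369140625), (318.3372497558594, 305.9319152832031), 4.9507880210876465)
canister 0.87 375 [0.318 0.276 0.011] [0.381 0.338 0.121]
scene can top 152 [0.3615 0.3073 0.1076] [0.3607 0.3108 0.0361]
mat 290 [0.3766 0.3128 0.0833]
tray 2661 [ 0.5099 -0.3425  0.1518]
warmer 252 [0.5993 0.3094 0.0736]
grip 89 [0.604  0.3139 0.2371]
[ 0.82316306 -0.56780506] 0.10487052555503076 0.24200940032832552
handle 164 [6.18063576e-01 1.68942326e-04 7.73330150e-02] [ 0.06547642 -0.99785412] 0.1661765508007665 0.03765671284498309 0.08409750766634883
cabtop 6859 ((818.4200439453125, 18.201995849609375), (304.1092529296875, 307.61004638671875), 4.65549373626709)
teapot 0.8 1307 [ 0.386  0.247 -0.004] [0.669 0.483 0.242]
[0.51310701 0.36942947 0.13601957]
canister 0.85 477 [ 0.18   0.274 -0.009] [0.394 0.428 0.113]
```

View pics/crop_top.png

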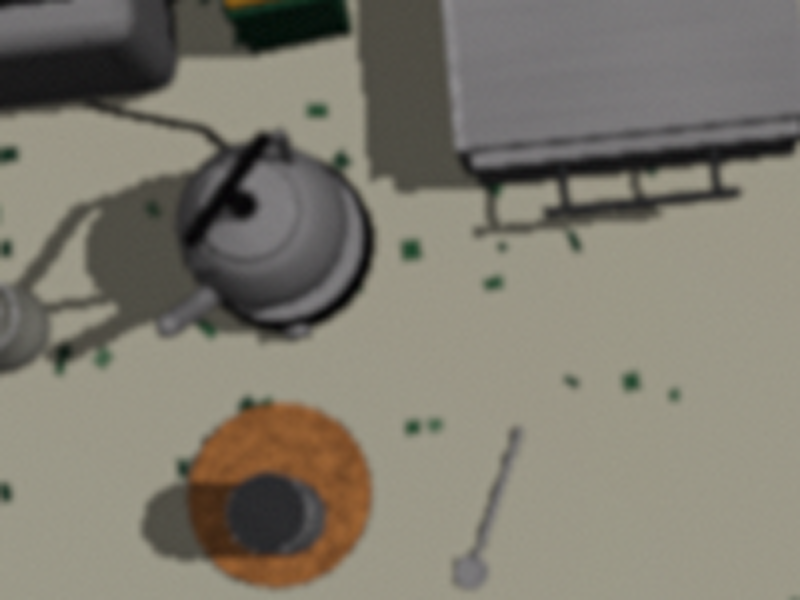

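View pics/crop_scene.png

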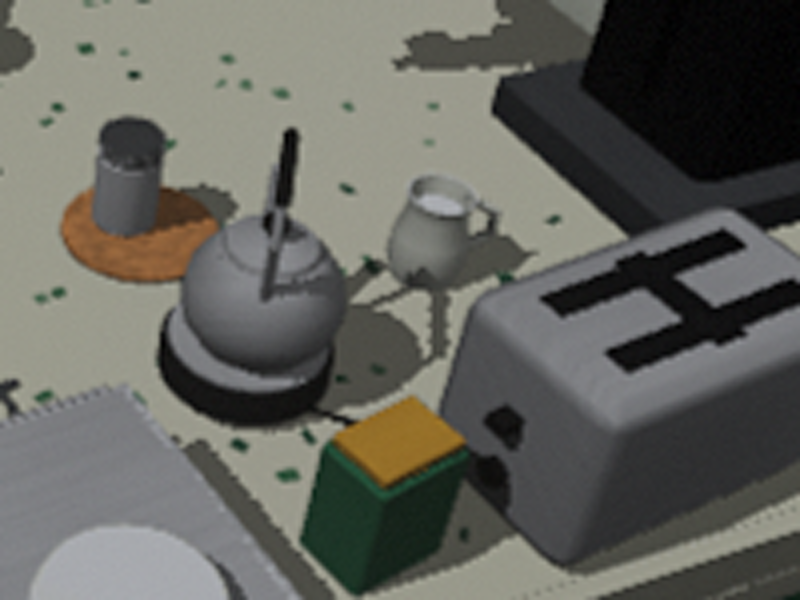

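Consistent between both cameras: canister ≈ (0.356, 0.309), mat ≈ (0.376, 0.313), tray ≈ (0.508, -0.346), grip ≈ (0.597, 0.317) with the spout toward (-0.826, 0.563). The cabinet's yaw is about +4.8°. I'll do the drawer first, after a closer look at its handle.

```bash
cat >> h.py <<'E'
from scipy.spatial.transform import Rotation as R
def plan(pos,yaw=None):
    s=get_obs();Rc=R.from_quat(s['tool_rot']);z=Rc.as_matrix()[:,2];x=Rc.as_matrix()[:,0]
    print('at',s['position'].round(4),'jawyaw',round(np.degrees(np.arctan2(z[1],z[0])),1),'down',x.round(3),'q6',s['q'][5].round(2),'t',round(s['time'],1),'F',s['ft_force'].round(1),'w',round(s['grip_width'],4))
    print('slide',((np.array(pos)-s['position'])/.1).round(3).tolist())
    if yaw is not None:
      for a in (yaw,yaw+180):
        a=np.radians(a);zz=np.array([np.cos(a),np.sin(a),0]);xx=np.array([0,0,-1.]);M=np.stack([xx,np.cross(zz,xx),zz],1)
        print('turn',((R.from_matrix(M)*Rc.inv()).as_rotvec()/2/np.pi).round(4).tolist())
E
python3 -c "
from h import *
plan([.54,0,.26],4.8)"
```

```text
at [0.21   0.5886 0.2225] jawyaw 70.4 down [-0.  0. -1.] q6 -0.18 t 1.8 F [ 0.1 -0.5  0.7] w 0.0872
slide [3.3, -5.886, 0.375]
turn [-0.0, -0.0, -0.1821]
turn [0.0, -0.0, 0.3179]
```

>>> step_arm(
  slide=[
    [0.3,-0.5,0.2],
    [0.55,-0.98,0.2],
    [0.55,-0.98,0.2],
  ],
  turn=[
    [0,0,-0.015],
    [0,0,-0.03],
    [0,0,-0.03],
  ],
  jaw=0.45,
  newtons=25,
)

```text
time: 2.05
position: [0.2663, 0.4875, 0.243]
tool_rot: [-0.351, 0.614, 0.35, 0.614]
ft_force: [-0.5, 0.5, -0.2]
grip_width: 0.0704
```

>>> step_arm(
  slide=[
    [0.3,-0.5,0.2],
    [0.55,-0.98,0.2],
    [0.55,-0.98,0.2],
  ],
  turn=[
    [0,0,-0.015],
    [0,0,-0.03],
    [0,0,-0.03],
  ],
)

```text
time: 2.35
position: [0.3216, 0.39, 0.2632]
tool_rot: [-0.291, 0.644, 0.29, 0.645]
ft_force: [-0.5, 0.2, 0.4]
grip_width: 0.0469
```

>>> step_arm(
  slide=[
    [0.3,-0.5,0],
    [0.55,-0.98,0],
    [0.55,-0.98,0],
  ],
  turn=[
    [0,0,-0.015],
    [0,0,-0.03],
    [0,0,-0.03],
  ],
)

```text
time: 2.65
position: [0.377, 0.2918, 0.2627]
tool_rot: [-0.229, 0.669, 0.228, 0.669]
ft_force: [0.7, -0.1, 0.6]
grip_width: 0.0399
```

>>> step_arm(
  slide=[
    [0.3,-0.5,0],
    [0.55,-0.98,0],
    [0.55,-0.98,0],
  ],
  turn=[
    [0,0,-0.015],
    [0,0,-0.03],
    [0,0,-0.03],
  ],
)

```text
time: 2.95
position: [0.4326, 0.194, 0.2628]
tool_rot: [-0.165, 0.687, 0.164, 0.688]
ft_force: [0.1, -0.2, 0.2]
grip_width: 0.0394
```

>>> step_arm(
  slide=[
    [0.3,-0.5,0],
    [0.55,-0.98,0],
    [0.55,-0.98,0],
  ],
  turn=[
    [0,0,-0.015],
    [0,0,-0.03],
    [0,0,-0.03],
  ],
)

```text
time: 3.25
position: [0.4879, 0.0961, 0.2628]
tool_rot: [-0.1, 0.699, 0.099, 0.701]
ft_force: [0.3, 0.5, 0.6]
grip_width: 0.0394
```

>>> step_arm(
  slide=[
    [0.3,-0.5,0],
    [0.55,-0.98,0],
    [0.55,-0.98,0],
    [0.55,-0.98,0],
  ],
  turn=[
    [0,0,-0.015],
    [0,0,-0.03],
    [0,0,-0.03],
    [0,0,-0.03],
  ],
)

```text
time: 3.65
position: [0.5407, 0.0004, 0.2622]
tool_rot: [-0.034, 0.706, 0.035, 0.706]
ft_force: [-0.9, 0.3, -0.4]
grip_width: 0.0391
```

Run:
```python
from h import *
p=vision.camera('wrist');save(p,'w1')
for n,h in [('drawer_handle',.076),('cabinet',0)]:
    for r in vision.spot_point(p,n)[:2]: print(n,round(r['p'],2),np.round(r['centre']),ray(p,r['centre'],h).round(4))
for m in vision.silhouettes(p,'drawer_handle')[:2]: print(m['p'],m['mask'].sum(),m['centre'])
W=world(p)
print(W.min(0),W.max(0))
A=W[(W[:,2]>.07)&(W[:,2]<.085)&(W[:,0]<.66)&(W[:,0]>.5)]
for y in np.arange(-.1,.11,.02):
    B=A[abs(A[:,1]-y)<.01]
    if len(B): print(y.round(2),len(B),np.sort(B[:,0])[::max(1,len(B)//6)].round(4))
plan([.5985,0,.057],4.8)
```

```text
drawer_handle 0.63 [316. 177.] [ 6.129e-01 -5.000e-04  7.600e-02]
cabinet 0.86 [341. 165.] [0.6638 0.0046 0.    ]
0.94 7296 [351.1, 146.0]
[ 0.14279116 -0.33191951 -0.00316908] [0.93214309 0.23659465 0.38199374]
-0.08 28 [0.6156 0.6169 0.6182 0.6193 0.6202 0.6212 0.6581]
-0.06 334 [0.6095 0.6147 0.6211 0.6308 0.6411 0.6527 0.6581]
-0.04 176 [0.6077 0.6101 0.6123 0.6147 0.6176 0.6555 0.6565]
-0.02 184 [0.606  0.6084 0.6106 0.613  0.6159 0.6537 0.6547]
0.0 191 [0.6042 0.6065 0.6086 0.6109 0.6139 0.6519 0.6529]
0.02 210 [0.6026 0.6049 0.6074 0.6099 0.6491 0.6504]
0.04 209 [0.6005 0.6031 0.6053 0.6075 0.6103 0.6484 0.6493]
0.06 423 [0.5989 0.6033 0.6082 0.6189 0.6305 0.6432 0.6478]
0.08 184 [0.5985 0.601  0.6035 0.6063 0.6446 0.6452 0.6461]
0.1 82 [0.6423 0.6429 0.6432 0.6434 0.6436 0.644  0.6443]
at [0.5388 0.0028 0.2624] jawyaw 5.7 down [-0.001  0.001 -1.   ] q6 -0.3 t 3.9 F [-0.2 -1.   0.1] w 0.0392
slide [0.597, -0.028, -2.054]
turn [-0.0002, -0.0002, -0.0026]
turn [0.0004, -0.0003, 0.4974]
```

View pics/w1.png

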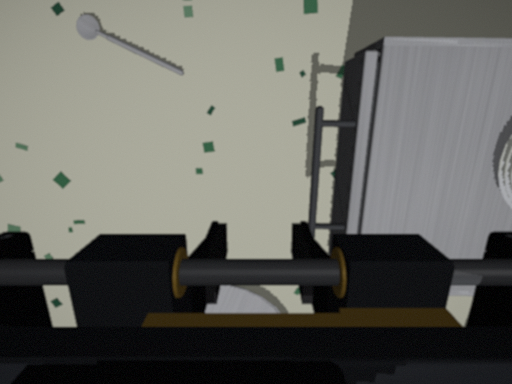

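The wrist view shows the bar at column ~316 (rows 110-240), and depth puts its middle at (0.609, 0.000), with the panel face 42 mm behind it, as the listing says. Descending onto it.

>>> step_arm(
  slide=[
    [0.35,0,-0.3],
    [0.7,-0.03,-0.8],
    [0.7,-0.03,-0.95],
    [0.7,-0.03,-0.95],
  ],
  turn=[
    [0,0,-0.0026],
    [0,0,-0.0026],
    [0,0,-0.0026],
    [0,0,-0.0026],
  ],
)

```text
time: 4.25
position: [0.6074, -0.0002, 0.1637]
tool_rot: [-0.029, 0.709, 0.03, 0.704]
ft_force: [-1.5, -0.4, 0.0]
grip_width: 0.0394
```

>>> step_arm(
  slide=[
    [0,0,-0.3],
    [0,0,-0.7],
    [0,0,-1.0],
    [0,0,-1.0],
    [0,0,-1.0],
  ],
  turn=[
    [0,0,0],
    [0,0,0],
    [0,0,0],
    [0,0,0],
    [0,0,0],
  ],
)

```text
time: 4.75
position: [0.6102, -0.0016, 0.0691]
tool_rot: [-0.029, 0.706, 0.029, 0.707]
ft_force: [-0.2, 0.4, 1.4]
grip_width: 0.0394
```

Run:
```python
from h import *
plan([.609,0,.057],4.8)
```

```text
at [ 0.6102 -0.0016  0.0691] jawyaw 4.7 down [ 0.001 -0.    -1.   ] q6 -0.27 t 4.8 F [-0.2  0.4  1.4] w 0.0394
slide [-0.012, 0.016, -0.121]
turn [0.0, 0.0001, 0.0003]
turn [0.0002, -0.0, -0.4997]
```

>>> step_arm(
  slide=[
    [-0.01,0.02,-0.12],
    [-0.01,0.02,-0.12],
    [-0.01,0.02,-0.12],
  ],
  turn=[
    [0,0,0],
    [0,0,0],
    [0,0,0],
  ],
)

```text
time: 5.05
position: [0.6094, -0.0003, 0.0565]
tool_rot: [-0.029, 0.706, 0.029, 0.707]
ft_force: [0.2, 0.1, 0.5]
grip_width: 0.0392
```

>>> step_arm(
  slide=[
    [0,0,0],
    [0,0,0],
    [0,0,0],
    [0,0,0],
    [0,0,0],
    [0,0,0],
  ],
  turn=[
    [0,0,0],
    [0,0,0],
    [0,0,0],
    [0,0,0],
    [0,0,0],
    [0,0,0],
  ],
  jaw=0,
  newtons=25,
)

```text
time: 5.65
position: [0.6093, -0.0004, 0.0556]
tool_rot: [-0.029, 0.706, 0.028, 0.707]
ft_force: [0.6, -0.1, 0.2]
grip_width: 0.0088
```

>>> step_arm(
  slide=[
    [-0.1,-0.01,0],
    [-0.25,-0.02,0],
    [-0.4,-0.034,0],
    [-0.6,-0.05,0],
    [-0.8,-0.067,0],
    [-0.8,-0.067,0],
  ],
  turn=[
    [0,0,0],
    [0,0,0],
    [0,0,0],
    [0,0,0],
    [0,0,0],
    [0,0,0],
  ],
)

```text
time: 6.25
position: [0.5243, -0.0077, 0.0555]
tool_rot: [-0.029, 0.709, 0.029, 0.704]
ft_force: [-1.2, -3.1, -1.7]
grip_width: 0.0091
```

>>> step_arm(
  slide=[
    [-0.15,-0.013,0],
    [-0.35,-0.03,0],
    [-0.5,-0.042,0],
    [-0.65,-0.055,0],
    [-0.75,-0.063,0],
    [-0.75,-0.063,0],
  ],
  turn=[
    [0,0,0],
    [0,0,0],
    [0,0,0],
    [0,0,0],
    [0,0,0],
    [0,0,0],
  ],
)

```text
time: 6.85
position: [0.4518, -0.0139, 0.0556]
tool_rot: [-0.029, 0.708, 0.029, 0.705]
ft_force: [-1.8, -5.0, -2.5]
grip_width: 0.0085
```

>>> step_arm(
  slide=[
    [-0.03,-0.002,0],
    [-0.06,-0.005,0],
    [-0.09,-0.007,0],
    [-0.12,-0.01,0],
    [-0.12,-0.01,0],
  ],
  turn=[
    [0,0,0],
    [0,0,0],
    [0,0,0],
    [0,0,0],
    [0,0,0],
  ],
)

```text
time: 7.35
position: [0.4417, -0.0148, 0.0556]
tool_rot: [-0.029, 0.707, 0.029, 0.706]
ft_force: [-0.1, -6.0, -3.7]
grip_width: 0.009
```

Run:
```python
from h import *
print(get_obs()['ft_force'])
p=vision.camera('top');save(p,'t2')
p=vision.camera('scene');save(p,'s2')
```

```text
[-0.10184783 -5.95482135 -3.68995026]
```

View pics/t2.png

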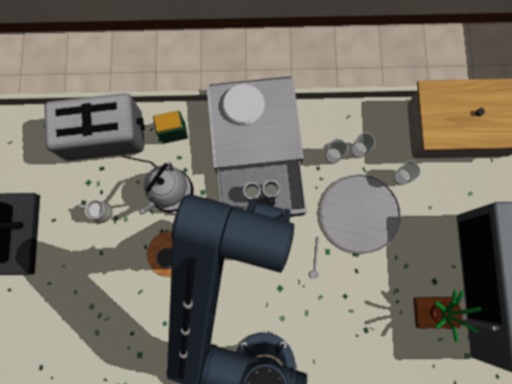

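View pics/s2.png

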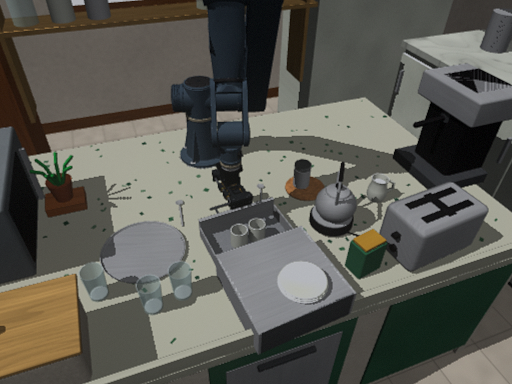

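Two cups show in the opened drawer (top 252,190 and 271,189). Pulling on toward the stop, then releasing and looking from above.

>>> step_arm(
  slide=[
    [-0.03,0,0],
    [-0.06,0,0],
    [-0.09,0,0],
    [-0.09,0,0],
  ],
  turn=[
    [0,0,0],
    [0,0,0],
    [0,0,0],
    [0,0,0],
  ],
)

```text
time: 7.85
position: [0.44, -0.0151, 0.0557]
tool_rot: [-0.029, 0.701, 0.027, 0.712]
ft_force: [14.2, 2.6, -14.0]
grip_width: 0.0092
```

>>> step_arm(
  slide=[
    [0,0,0],
    [0,0,0],
    [0,0,0],
    [0,0,0],
  ],
  turn=[
    [0,0,0],
    [0,0,0],
    [0,0,0],
    [0,0,0],
  ],
  jaw=0.45,
)

```text
time: 8.25
position: [0.4311, -0.0135, 0.0555]
tool_rot: [-0.028, 0.708, 0.029, 0.705]
ft_force: [0.7, -0.3, -0.2]
grip_width: 0.0327
```

>>> step_arm(
  slide=[
    [0,0,0.3],
    [0,0,0.8],
    [0,0,1.0],
    [0,0,1.0],
  ],
  turn=[
    [0,0,0],
    [0,0,0],
    [0,0,0],
    [0,0,0],
  ],
)

```text
time: 8.65
position: [0.4335, -0.0143, 0.158]
tool_rot: [-0.029, 0.705, 0.028, 0.708]
ft_force: [0.0, -0.3, 0.3]
grip_width: 0.039
```

>>> step_arm(
  slide=[
    [0,0,0.5],
    [0,0,1.0],
    [0,0,1.0],
    [0,0,1.0],
  ],
  turn=[
    [0,0,0],
    [0,0,0],
    [0,0,0],
    [0,0,0],
  ],
)

```text
time: 9.05
position: [0.4322, -0.014, 0.2553]
tool_rot: [-0.028, 0.707, 0.029, 0.706]
ft_force: [0.5, 0.1, -0.9]
grip_width: 0.0393
```

Run:
```python
from h import *
for c in ['wrist','top']:
  p=vision.camera(c);save(p,c+'3')
  for n,h in [('cup_1',.014),('drawer_handle',.076),('cabinet',0)]:
    for r in vision.spot_point(p,n)[:4]: print(c,n,round(r['p'],2),np.round(r['centre']),ray(p,r['centre'],h).round(4))
  for m in vision.silhouettes(p,'cup_1')[:4]:
    B=world(p,m['mask']);B=B[(B[:,2]>.07)&(B[:,2]<.09)]
    if len(B)>5: print('cup',m['p'],np.round(m['centre']),len(B),cv2.minEnclosingCircle(B[:,:2].astype(np.float32)),B[:,2].max())
plan([.5,0,.15],4.8)
```

```text
wrist cup_1 0.82 [360. 186.] [ 0.5815 -0.0365  0.014 ]
wrist cup_1 0.66 [367. 140.] [0.578  0.0295 0.014 ]
wrist drawer_handle 0.76 [265. 174.] [ 0.4399 -0.0163  0.076 ]
wrist cabinet 0.86 [422. 160.] [0.6694 0.0057 0.    ]
cup 0.97 [368. 194.] 609 ((0.5791433453559875, -0.036797307431697845), 0.029136667028069496) 0.08049818475821563
cup 0.8 [378. 143.] 658 ((0.5735350251197815, 0.028883326798677444), 0.029114093631505966) 0.08025253657826587
top cup_1 0.68 [270. 193.] [ 0.576  -0.0356  0.014 ]
top cup_1 0.48 [248. 194.] [0.5726 0.042  0.014 ]
top cabinet 0.86 [257. 171.] [0.6605 0.0093 0.    ]
cup 0.54 [272. 186.] 28 ((0.5825467109680176, -0.039390381425619125), 0.026868587359786034) 0.08717958065762232
cup 0.52 [256. 140.] 167 ((0.7057452201843262, 0.005133194848895073), 0.27958768606185913) 0.08999903064739523
at [ 0.4328 -0.0143  0.255 ] jawyaw 4.6 down [-0.001  0.    -1.   ] q6 -0.37 t 9.6 F [ 0.7 -0.3  0.4] w 0.0395
slide [0.672, 0.143, -1.05]
turn [-0.0001, -0.0002, 0.0005]
turn [-0.0003, 0.0001, -0.4995]
```

View pics/wrist3.png

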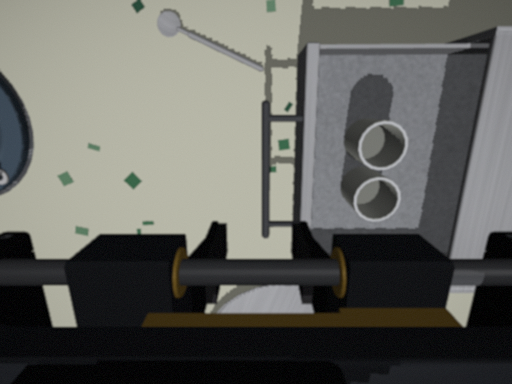

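Two cups stand in the drawer (tops at wrist px 382,145 and 377,198), and depth fits give radius 29 mm and tops at z≈0.080, centres (0.579,-0.037) and (0.5735,0.029). The drawer is at its stop, so I'm taking the first cup.

>>> step_arm(
  slide=[
    [0.4,-0.06,0],
    [0.73,-0.11,0],
    [0.73,-0.11,0],
  ],
  turn=[
    [0,0,0],
    [0,0,0],
    [0,0,0],
  ],
  jaw=1,
)

```text
time: 9.85
position: [0.5108, -0.0267, 0.2558]
tool_rot: [-0.029, 0.705, 0.028, 0.708]
ft_force: [-0.2, 0.3, 0.4]
grip_width: 0.0554
```

>>> step_arm(
  slide=[
    [0.4,-0.06,-0.2],
    [0.73,-0.12,-0.6],
    [0.73,-0.12,-0.9],
    [0.73,-0.12,-0.9],
    [0.73,-0.12,-0.9],
  ],
  turn=[
    [0,0,0],
    [0,0,0],
    [0,0,0],
    [0,0,0],
    [0,0,0],
  ],
)

```text
time: 10.35
position: [0.5777, -0.037, 0.1652]
tool_rot: [-0.028, 0.708, 0.029, 0.706]
ft_force: [-1.0, 0.3, 1.0]
grip_width: 0.0861
```

Run:
```python
from h import *
p=vision.camera('wrist');save(p,'w4')
for m in vision.silhouettes(p,'cup_1')[:4]:
    B=world(p,m['mask']);B=B[(B[:,2]>.07)&(B[:,2]<.09)]
    if len(B)>5: print('cup',m['p'],np.round(m['centre']),len(B),cv2.minEnclosingCircle(B[:,:2].astype(np.float32)),B[:,2].max())
plan([.579,-.037,.045],4.8)
```

```text
cup 0.73 [262. 190.] 915 ((0.5794293880462646, -0.03639525920152664), 0.029033802449703217) 0.07985517418725899
cup 0.63 [261. 119.] 934 ((0.5739139914512634, 0.02923515997827053), 0.028915008530020714) 0.08044072770001987
at [ 0.5793 -0.0374  0.1673] jawyaw 4.6 down [ 0.002 -0.001 -1.   ] q6 -0.34 t 10.4 F [-0.4 -0.2 -0. ] w 0.0866
slide [-0.003, 0.004, -1.223]
turn [0.0001, 0.0004, 0.0005]
turn [0.0006, -0.0001, -0.4995]
```

>>> step_arm(
  slide=[
    [0,0,-0.3],
    [0,0,-0.7],
    [0,0,-0.95],
    [0,0,-1.0],
    [0,0,-1.0],
  ],
  turn=[
    [0,0,0],
    [0,0,0],
    [0,0,0],
    [0,0,0],
    [0,0,0],
  ],
)

```text
time: 10.95
position: [0.5795, -0.0375, 0.0666]
tool_rot: [-0.029, 0.706, 0.028, 0.707]
ft_force: [0.3, 1.1, 0.7]
grip_width: 0.0869
```

>>> step_arm(
  slide=[
    [0,0,-0.12],
    [0,0,-0.22],
    [0,0,-0.22],
    [0,0,-0.22],
  ],
  turn=[
    [0,0,0],
    [0,0,0],
    [0,0,0],
    [0,0,0],
  ],
)

```text
time: 11.35
position: [0.579, -0.0374, 0.0436]
tool_rot: [-0.029, 0.707, 0.029, 0.706]
ft_force: [0.1, -0.2, -0.3]
grip_width: 0.0869
```

>>> step_arm(
  slide=[
    [0,0,0],
    [0,0,0],
    [0,0,0],
    [0,0,0],
    [0,0,0],
    [0,0,0],
  ],
  turn=[
    [0,0,0],
    [0,0,0],
    [0,0,0],
    [0,0,0],
    [0,0,0],
    [0,0,0],
  ],
  jaw=0,
  newtons=15,
)

```text
time: 11.95
position: [0.5792, -0.0374, 0.0437]
tool_rot: [-0.029, 0.706, 0.028, 0.707]
ft_force: [0.4, 0.1, 0.9]
grip_width: 0.058
```

>>> step_arm(
  slide=[
    [0,0,0.2],
    [0,0,0.6],
    [0,0,1.0],
    [0,0,1.0],
    [0,0,1.0],
  ],
  turn=[
    [0,0,0],
    [0,0,0],
    [0,0,0],
    [0,0,0],
    [0,0,0],
  ],
)

```text
time: 12.45
position: [0.5791, -0.0374, 0.1442]
tool_rot: [-0.029, 0.706, 0.028, 0.707]
ft_force: [-0.1, 0.2, -2.5]
grip_width: 0.0582
```

Cup held (58 mm opening). Carrying it to the tray.

>>> step_arm(
  slide=[
    [-0.2,-0.3,0.2],
    [-0.44,-0.65,0.5],
    [-0.44,-0.95,0.5],
    [-0.44,-0.95,0.5],
  ],
  turn=[
    [0,0,0],
    [0,0,0],
    [0,0,0],
    [0,0,0],
  ],
)

```text
time: 12.85
position: [0.5345, -0.1359, 0.1927]
tool_rot: [-0.028, 0.707, 0.027, 0.706]
ft_force: [0.5, -0.5, -1.9]
grip_width: 0.0581
```

>>> step_arm(
  slide=[
    [0,-0.45,0],
    [0,-0.9,0],
    [0,-0.9,0],
  ],
  turn=[
    [0,0,0],
    [0,0,0],
    [0,0,0],
  ],
)

```text
time: 13.15
position: [0.5352, -0.2272, 0.1916]
tool_rot: [-0.028, 0.707, 0.026, 0.706]
ft_force: [0.5, -0.2, -1.8]
grip_width: 0.0583
```

>>> step_arm(
  slide=[
    [0,-0.45,0],
    [0,-0.9,0],
    [0,-0.9,0],
  ],
  turn=[
    [0,0,0],
    [0,0,0],
    [0,0,0],
  ],
)

```text
time: 13.45
position: [0.535, -0.3171, 0.1915]
tool_rot: [-0.028, 0.707, 0.026, 0.706]
ft_force: [-0.3, 0.3, -1.5]
grip_width: 0.0579
```

>>> step_arm(
  slide=[
    [0,-0.4,0],
    [0,-0.7,-0.1],
    [0,-0.83,-0.3],
    [0,-0.83,-0.7],
    [0,-0.83,-0.7],
    [0,-0.83,-0.7],
  ],
  turn=[
    [0,0,0],
    [0,0,0],
    [0,0,0],
    [0,0,0],
    [0,0,0],
    [0,0,0],
  ],
)

```text
time: 14.05
position: [0.5342, -0.3928, 0.1215]
tool_rot: [-0.027, 0.708, 0.031, 0.705]
ft_force: [-0.3, 0.3, -1.9]
grip_width: 0.0582
```

Run:
```python
from h import *
p=vision.camera('scene');save(p,'s5')
p=vision.camera('wrist');save(p,'w5')
plan([.535,-.395,.037],4.8)
W=world(p);A=W[(np.hypot(W[:,0]-.507,W[:,1]+.346)<.17)&(W[:,2]>.009)&(W[:,2]<.016)];print(A.min(0),A.max(0))
```

```text
at [ 0.536  -0.3948  0.1246] jawyaw 4.7 down [ 0.001 -0.001 -1.   ] q6 -0.88 t 14.2 F [ 0.8 -0.4 -1.4] w 0.0582
slide [-0.01, -0.002, -0.876]
turn [0.0001, 0.0002, 0.0003]
turn [0.0003, -0.0002, -0.4997]
[ 0.35877524 -0.47672209  0.00900128] [ 0.63935472 -0.22965353  0.01546522]
```

View pics/w5.png

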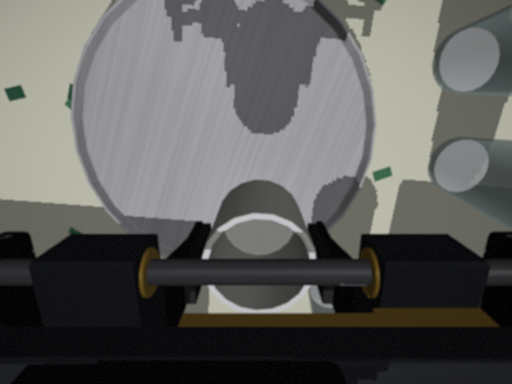

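View pics/s5.png

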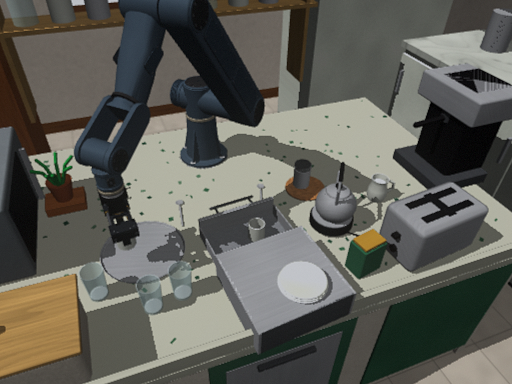

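>>> step_arm(
  slide=[
    [0,0,-0.3],
    [0,0,-0.6],
    [0,0,-0.75],
    [0,0,-0.82],
    [0,0,-0.86],
    [0,0,-0.88],
    [0,0,-0.88],
  ],
  turn=[
    [0,0,0],
    [0,0,0],
    [0,0,0],
    [0,0,0],
    [0,0,0],
    [0,0,0],
    [0,0,0],
  ],
)

```text
time: 14.85
position: [0.5356, -0.3959, 0.0365]
tool_rot: [-0.029, 0.706, 0.028, 0.707]
ft_force: [0.5, 1.0, -1.7]
grip_width: 0.0578
```

>>> step_arm(
  slide=[
    [0,0,0],
    [0,0,0],
  ],
  turn=[
    [0,0,0],
    [0,0,0],
  ],
)

```text
time: 15.05
position: [0.5354, -0.3958, 0.0363]
tool_rot: [-0.029, 0.706, 0.028, 0.707]
ft_force: [-1.1, 0.1, -1.9]
grip_width: 0.0578
```

>>> step_arm(
  slide=[
    [0,0,-0.02],
    [0,0,-0.02],
    [0,0,-0.02],
  ],
  turn=[
    [0,0,0],
    [0,0,0],
    [0,0,0],
  ],
)

```text
time: 15.35
position: [0.5355, -0.3958, 0.0356]
tool_rot: [-0.029, 0.706, 0.028, 0.707]
ft_force: [-1.4, 1.2, 6.8]
grip_width: 0.058
```

>>> step_arm(
  slide=[
    [0,0,0],
    [0,0,0],
    [0,0,0],
    [0,0,0],
  ],
  turn=[
    [0,0,0],
    [0,0,0],
    [0,0,0],
    [0,0,0],
  ],
  jaw=0.9,
)

```text
time: 15.75
position: [0.535, -0.3954, 0.0333]
tool_rot: [-0.028, 0.707, 0.029, 0.706]
ft_force: [0.6, 0.6, -0.1]
grip_width: 0.0767
```

>>> step_arm(
  slide=[
    [0,0,0.3],
    [0,0,0.8],
    [0,0,1],
    [0,0,1],
  ],
  turn=[
    [0,0,0],
    [0,0,0],
    [0,0,0],
    [0,0,0],
  ],
  jaw=1,
)

```text
time: 16.15
position: [0.5372, -0.3974, 0.1377]
tool_rot: [-0.031, 0.704, 0.026, 0.709]
ft_force: [1.2, -0.3, -0.8]
grip_width: 0.0862
```

>>> step_arm(
  slide=[
    [0,0.4,0.3],
    [0,0.9,0.5],
    [0,0.9,0.5],
  ],
  turn=[
    [0,0,0],
    [0,0,0],
    [0,0,0],
  ],
)

```text
time: 16.45
position: [0.5345, -0.3001, 0.184]
tool_rot: [-0.029, 0.707, 0.031, 0.706]
ft_force: [-0.7, -0.2, 0.3]
grip_width: 0.0869
```

>>> step_arm(
  slide=[
    [0,0.4,0],
    [0,0.9,0],
    [0,0.9,0],
  ],
  turn=[
    [0,0,0],
    [0,0,0],
    [0,0,0],
  ],
)

```text
time: 16.75
position: [0.5325, -0.209, 0.1815]
tool_rot: [-0.028, 0.709, 0.032, 0.704]
ft_force: [0.2, -0.7, -0.1]
grip_width: 0.0871
```

>>> step_arm(
  slide=[
    [0.1,0.4,0],
    [0.2,0.9,0],
    [0.2,0.9,0],
  ],
  turn=[
    [0,0,0],
    [0,0,0],
    [0,0,0],
  ],
)

```text
time: 17.05
position: [0.5544, -0.1205, 0.1819]
tool_rot: [-0.029, 0.708, 0.032, 0.705]
ft_force: [-0.2, -0.1, -0.2]
grip_width: 0.0868
```

>>> step_arm(
  slide=[
    [0.1,0.4,0],
    [0.2,0.9,0],
    [0.2,0.9,0],
  ],
  turn=[
    [0,0,0],
    [0,0,0],
    [0,0,0],
  ],
)

```text
time: 17.35
position: [0.575, -0.0313, 0.1822]
tool_rot: [-0.03, 0.707, 0.031, 0.706]
ft_force: [-0.2, -0.4, 0.2]
grip_width: 0.0871
```

Run:
```python
from h import *
p=vision.camera('wrist');save(p,'w6')
for m in vision.silhouettes(p,'cup_1')[:4]:
    B=world(p,m['mask']);print(m['p'],np.round(m['centre']),B.max(0).round(3))
    B=B[(B[:,2]>.072)&(B[:,2]<.09)]
    if len(B)>5: print('cup',len(B),cv2.minEnclosingCircle(B[:,:2].astype(np.float32)),B[:,2].max())
plan([.5735,.029,.045],4.8)
p=vision.camera('scene');save(p,'s6')
for r in vision.spot_point(p,'cup_1')[:4]: print('scene',round(r['p'],2),np.round(r['centre']),ray(p,r['centre'],.006).round(4))
for n,h in [('teapot',.05),('teapot_grip',.235)]:
  for r in vision.spot_point(p,n)[:1]: print(n,round(r['p'],2),ray(p,r['centre'],h).round(4))
```

```text
0.83 [263. 124.] [0.611 0.057 0.081]
cup 789 ((0.574106752872467, 0.028946492820978165), 0.028918147087097168) 0.08062894364631207
at [ 0.5749 -0.0353  0.1824] jawyaw 4.8 down [-0.002 -0.001 -1.   ] q6 -0.34 t 17.4 F [-0.  -0.6  0. ] w 0.0871
slide [-0.014, 0.643, -1.374]
turn [0.0001, -0.0003, 0.0001]
turn [-0.0004, -0.0001, -0.4999]
scene 0.86 [132. 261.] [ 0.5358 -0.3904  0.006 ]
scene 0.59 [253. 237.] [0.5682 0.0234 0.006 ]
teapot 0.71 [0.6136 0.3149 0.05  ]
teapot_grip 0.95 [0.591  0.3181 0.235 ]
```

View pics/s6.png

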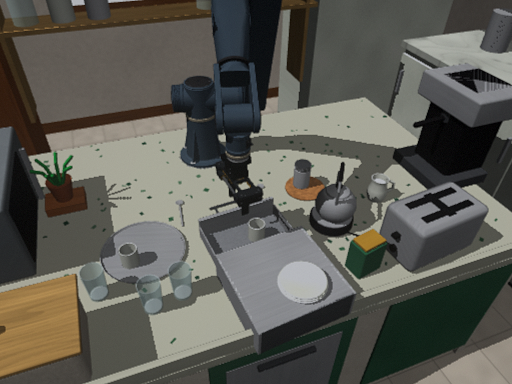

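The first cup stands on the tray (scene 129,256). The second is where it was in the drawer, at (0.574, 0.029), so I'm taking it next.

>>> step_arm(
  slide=[
    [0,0.3,-0.1],
    [-0.01,0.64,-0.3],
    [-0.01,0.64,-0.65],
    [-0.01,0.64,-0.65],
    [-0.01,0.64,-0.65],
  ],
  turn=[
    [0,0,0],
    [0,0,0],
    [0,0,0],
    [0,0,0],
    [0,0,0],
  ],
)

```text
time: 18.15
position: [0.5739, 0.0274, 0.1184]
tool_rot: [-0.028, 0.707, 0.028, 0.706]
ft_force: [0.4, -0.0, -0.1]
grip_width: 0.0868
```

>>> step_arm(
  slide=[
    [0,0,-0.25],
    [0,0,-0.5],
    [0,0,-0.65],
    [0,0,-0.73],
    [0,0,-0.73],
    [0,0,-0.73],
  ],
  turn=[
    [0,0,0],
    [0,0,0],
    [0,0,0],
    [0,0,0],
    [0,0,0],
    [0,0,0],
  ],
)

```text
time: 18.75
position: [0.5752, 0.0279, 0.0468]
tool_rot: [-0.028, 0.706, 0.028, 0.707]
ft_force: [0.3, 0.3, -0.2]
grip_width: 0.0871
```

>>> step_arm(
  slide=[
    [0,0,0],
    [0,0,0],
    [0,0,0],
    [0,0,0],
    [0,0,0],
    [0,0,0],
  ],
  turn=[
    [0,0,0],
    [0,0,0],
    [0,0,0],
    [0,0,0],
    [0,0,0],
    [0,0,0],
  ],
  jaw=0,
)

```text
time: 19.35
position: [0.5741, 0.0287, 0.0458]
tool_rot: [-0.029, 0.707, 0.029, 0.707]
ft_force: [-0.6, 0.1, 1.5]
grip_width: 0.0582
```

>>> step_arm(
  slide=[
    [0,0,0.2],
    [0,0,0.6],
    [0,0,1.0],
    [0,0,1.0],
    [0,0,1.0],
  ],
  turn=[
    [0,0,0],
    [0,0,0],
    [0,0,0],
    [0,0,0],
    [0,0,0],
  ],
)

```text
time: 19.85
position: [0.5742, 0.0286, 0.1461]
tool_rot: [-0.029, 0.706, 0.028, 0.707]
ft_force: [-0.8, -0.0, -2.8]
grip_width: 0.0583
```

>>> step_arm(
  slide=[
    [-0.2,-0.3,0.2],
    [-0.39,-0.65,0.5],
    [-0.39,-0.95,0.5],
    [-0.39,-0.95,0.5],
  ],
  turn=[
    [0,0,0],
    [0,0,0],
    [0,0,0],
    [0,0,0],
  ],
)

```text
time: 20.25
position: [0.5345, -0.0696, 0.1946]
tool_rot: [-0.028, 0.707, 0.027, 0.706]
ft_force: [0.4, -0.0, -0.9]
grip_width: 0.0585
```

>>> step_arm(
  slide=[
    [0,-0.45,0],
    [0,-0.9,0],
    [0,-1,0],
    [0,-1,0],
  ],
  turn=[
    [0,0,0],
    [0,0,0],
    [0,0,0],
    [0,0,0],
  ],
)

```text
time: 20.65
position: [0.5342, -0.1671, 0.1935]
tool_rot: [-0.027, 0.708, 0.028, 0.705]
ft_force: [-0.3, 0.2, -0.7]
grip_width: 0.058
```

>>> step_arm(
  slide=[
    [0,-0.45,0],
    [0,-0.9,0],
    [0,-1,0],
    [0,-1,0],
  ],
  turn=[
    [0,0,0],
    [0,0,0],
    [0,0,0],
    [0,0,0],
  ],
)

```text
time: 21.05
position: [0.5346, -0.2659, 0.1942]
tool_rot: [-0.027, 0.707, 0.029, 0.706]
ft_force: [0.2, 0.2, -2.9]
grip_width: 0.0583
```

>>> step_arm(
  slide=[
    [0,-0.2,-0.1],
    [0,-0.29,-0.3],
    [0,-0.29,-0.6],
    [0,-0.29,-0.9],
    [0,-0.29,-0.9],
    [0,-0.29,-0.9],
  ],
  turn=[
    [0,0,0],
    [0,0,0],
    [0,0,0],
    [0,0,0],
    [0,0,0],
    [0,0,0],
  ],
)

```text
time: 21.65
position: [0.5348, -0.2939, 0.1049]
tool_rot: [-0.028, 0.707, 0.03, 0.706]
ft_force: [-0.4, 0.0, -1.1]
grip_width: 0.0584
```

Run:
```python
from h import *
plan([.535,-.295,.040],4.8)
```

```text
at [ 0.5348 -0.2939  0.1049] jawyaw 4.7 down [-0.002  0.002 -1.   ] q6 -0.77 t 21.6 F [-0.4  0.  -1.1] w 0.0584
slide [0.002, -0.011, -0.649]
turn [-0.0003, -0.0003, 0.0003]
turn [-0.0005, 0.0005, -0.4997]
```

>>> step_arm(
  slide=[
    [0,0,-0.3],
    [0,0,-0.5],
    [0,0,-0.6],
    [0,0,-0.66],
    [0,0,-0.68],
    [0,0,-0.68],
  ],
  turn=[
    [0,0,0],
    [0,0,0],
    [0,0,0],
    [0,0,0],
    [0,0,0],
    [0,0,0],
  ],
)

```text
time: 22.25
position: [0.5357, -0.2958, 0.0384]
tool_rot: [-0.029, 0.706, 0.028, 0.707]
ft_force: [0.0, -0.1, -2.3]
grip_width: 0.0583
```

>>> step_arm(
  slide=[
    [0,0,0],
    [0,0,0],
  ],
  turn=[
    [0,0,0],
    [0,0,0],
  ],
)

```text
time: 22.45
position: [0.5355, -0.2957, 0.0384]
tool_rot: [-0.029, 0.706, 0.028, 0.707]
ft_force: [0.8, 0.5, -2.2]
grip_width: 0.0584
```

>>> step_arm(
  slide=[
    [0,0,-0.015],
    [0,0,-0.015],
  ],
  turn=[
    [0,0,0],
    [0,0,0],
  ],
)

```text
time: 22.65
position: [0.5356, -0.2958, 0.0377]
tool_rot: [-0.029, 0.706, 0.028, 0.707]
ft_force: [-1.5, 1.0, 6.3]
grip_width: 0.0578
```

>>> step_arm(
  slide=[
    [0,0,0],
    [0,0,0],
    [0,0,0],
    [0,0,0],
  ],
  turn=[
    [0,0,0],
    [0,0,0],
    [0,0,0],
    [0,0,0],
  ],
  jaw=0.9,
)

```text
time: 23.05
position: [0.535, -0.2954, 0.0359]
tool_rot: [-0.028, 0.707, 0.029, 0.707]
ft_force: [-0.2, 0.4, 0.3]
grip_width: 0.0767
```

>>> step_arm(
  slide=[
    [0,0,0.3],
    [0,0,0.8],
    [0,0,1],
    [0,0,1],
  ],
  turn=[
    [0,0,0],
    [0,0,0],
    [0,0,0],
    [0,0,0],
  ],
)

```text
time: 23.45
position: [0.5372, -0.2971, 0.1398]
tool_rot: [-0.03, 0.704, 0.027, 0.709]
ft_force: [1.1, 0.4, -0.2]
grip_width: 0.0783
```

>>> step_arm(
  slide=[
    [-0.2,0.4,0.3],
    [-0.4,0.9,0.8],
    [-0.4,0.9,0.8],
    [-0.4,0.9,0.8],
  ],
  turn=[
    [0,0,0],
    [0,0,0],
    [0,0,0],
    [0,0,0],
  ],
)

```text
time: 23.85
position: [0.4944, -0.2031, 0.2172]
tool_rot: [-0.029, 0.706, 0.029, 0.707]
ft_force: [0.0, -0.2, -0.2]
grip_width: 0.0782
```

>>> step_arm(
  slide=[
    [-0.2,0.4,0],
    [-0.4,0.9,0],
    [-0.4,0.9,0],
  ],
  turn=[
    [0,0,0],
    [0,0,0],
    [0,0,0],
  ],
  jaw=0.45,
)

```text
time: 24.15
position: [0.4503, -0.1107, 0.2137]
tool_rot: [-0.027, 0.709, 0.031, 0.704]
ft_force: [-0.1, -0.3, -0.0]
grip_width: 0.062
```

>>> step_arm(
  slide=[
    [-0.1,0.4,0],
    [-0.15,0.9,0],
    [-0.15,0.9,0],
    [-0.15,0.9,0],
  ],
  turn=[
    [0,0,0],
    [0,0,0],
    [0,0,0],
    [0,0,0],
  ],
)

```text
time: 24.55
position: [0.4404, -0.0252, 0.215]
tool_rot: [-0.03, 0.707, 0.029, 0.706]
ft_force: [-1.4, 0.3, 0.1]
grip_width: 0.0402
```

Run:
```python
from h import *
p=vision.camera('wrist');save(p,'w7')
for r in vision.spot_point(p,'drawer_handle')[:1]: print(round(r['p'],2),np.round(r['centre']),ray(p,r['centre'],.076).round(4))
W=world(p)
A=W[(W[:,2]>.07)&(W[:,2]<.085)&(W[:,0]<.46)&(W[:,0]>.4)]
for y in np.arange(-.1,.11,.02):
    B=A[abs(A[:,1]-y)<.01]
    if len(B): print(y.round(2),len(B),B[:,0].min().round(4),np.median(B[:,0]).round(4),B[:,0].max().round(4))
plan([.441,-.015,.057],4.8)
```

```text
0.63 [260. 170.] [ 0.4416 -0.0139  0.076 ]
-0.1 56 0.442 0.4467 0.4514
-0.08 210 0.4404 0.4476 0.46
-0.06 153 0.4388 0.4439 0.4492
-0.04 161 0.4373 0.4423 0.4475
-0.02 162 0.4356 0.4406 0.4457
0.0 172 0.4329 0.4388 0.444
0.02 197 0.4314 0.4368 0.4423
0.04 274 0.4299 0.4368 0.4598
0.06 298 0.4285 0.4361 0.4595
at [ 0.441  -0.0267  0.2154] jawyaw 4.6 down [-0.    -0.001 -1.   ] q6 -0.39 t 24.6 F [-0.2 -0.3 -0.4] w 0.0395
slide [0.0, 0.117, -1.584]
turn [0.0001, -0.0, 0.0006]
turn [-0.0, -0.0002, -0.4994]
```

View pics/w7.png

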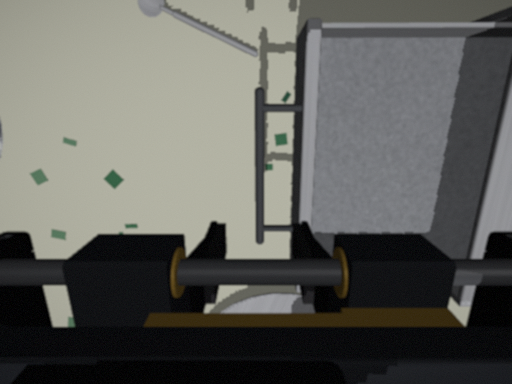

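The handle's bar is at px column 262, x=0.4405, and the drawer is empty. Gripping the handle and pushing it shut.

>>> step_arm(
  slide=[
    [0,0.12,-0.3],
    [0,0.12,-0.7],
    [0,0.12,-0.9],
    [0,0.12,-0.9],
    [0,0.12,-0.9],
  ],
  turn=[
    [0,0,0],
    [0,0,0],
    [0,0,0],
    [0,0,0],
    [0,0,0],
  ],
)

```text
time: 25.15
position: [0.4407, -0.0148, 0.1258]
tool_rot: [-0.028, 0.707, 0.028, 0.706]
ft_force: [-1.0, -0.6, -0.1]
grip_width: 0.0388
```

>>> step_arm(
  slide=[
    [0,0,-0.3],
    [0,0,-0.55],
    [0,0,-0.68],
    [0,0,-0.68],
    [0,0,-0.68],
  ],
  turn=[
    [0,0,0],
    [0,0,0],
    [0,0,0],
    [0,0,0],
    [0,0,0],
  ],
)

```text
time: 25.65
position: [0.4413, -0.0141, 0.059]
tool_rot: [-0.029, 0.706, 0.028, 0.707]
ft_force: [0.2, 0.2, 0.1]
grip_width: 0.0393
```

>>> step_arm(
  slide=[
    [0,0,0],
    [0,0,0],
    [0,0,0],
    [0,0,0],
    [0,0,0],
  ],
  turn=[
    [0,0,0],
    [0,0,0],
    [0,0,0],
    [0,0,0],
    [0,0,0],
  ],
  jaw=0,
  newtons=25,
)

```text
time: 26.15
position: [0.4401, -0.0134, 0.0583]
tool_rot: [-0.029, 0.706, 0.029, 0.707]
ft_force: [-1.2, 0.6, 3.1]
grip_width: 0.0088
```

>>> step_arm(
  slide=[
    [0.1,0.008,0],
    [0.3,0.025,0],
    [0.5,0.042,0],
    [0.7,0.058,0],
    [0.9,0.075,0],
    [0.9,0.075,0],
  ],
  turn=[
    [0,0,0],
    [0,0,0],
    [0,0,0],
    [0,0,0],
    [0,0,0],
    [0,0,0],
  ],
)

```text
time: 26.75
position: [0.534, -0.0053, 0.0583]
tool_rot: [-0.028, 0.704, 0.028, 0.709]
ft_force: [0.9, 1.1, 3.3]
grip_width: 0.0092
```

>>> step_arm(
  slide=[
    [0.2,0.017,0],
    [0.4,0.034,0],
    [0.6,0.05,0],
    [0.75,0.063,0],
    [0.85,0.071,0],
    [0.85,0.071,0],
  ],
  turn=[
    [0,0,0],
    [0,0,0],
    [0,0,0],
    [0,0,0],
    [0,0,0],
    [0,0,0],
  ],
)

```text
time: 27.35
position: [0.6169, 0.0018, 0.0583]
tool_rot: [-0.028, 0.705, 0.029, 0.708]
ft_force: [1.8, 3.0, 4.3]
grip_width: 0.0091
```

>>> step_arm(
  slide=[
    [0.03,0,0],
    [0.06,0.003,0],
    [0.09,0.006,0],
    [0.12,0.008,0],
    [0.12,0.008,0],
  ],
  turn=[
    [0,0,0],
    [0,0,0],
    [0,0,0],
    [0,0,0],
    [0,0,0],
  ],
)

```text
time: 27.85
position: [0.624, 0.0024, 0.0583]
tool_rot: [-0.028, 0.709, 0.029, 0.704]
ft_force: [-4.5, 1.1, 9.0]
grip_width: 0.0089
```

The drawer is against its shut stop. Releasing it and heading to the canister by a path that keeps clear of the teapot.

>>> step_arm(
  slide=[
    [0,0,0],
    [0,0,0],
    [0,0,0],
    [0,0,0],
  ],
  turn=[
    [0,0,0],
    [0,0,0],
    [0,0,0],
    [0,0,0],
  ],
  jaw=0.45,
)

```text
time: 28.25
position: [0.6268, 0.0018, 0.0577]
tool_rot: [-0.028, 0.707, 0.028, 0.706]
ft_force: [0.3, 0.5, 0.0]
grip_width: 0.0335
```

>>> step_arm(
  slide=[
    [0,0,0.3],
    [0,0,0.8],
    [0,0,1.0],
    [0,0,1.0],
  ],
  turn=[
    [0,0,0],
    [0,0,0],
    [0,0,0],
    [0,0,0],
  ],
)

```text
time: 28.65
position: [0.6298, 0.0015, 0.1619]
tool_rot: [-0.029, 0.704, 0.028, 0.709]
ft_force: [0.3, -0.7, -0.9]
grip_width: 0.039
```

>>> step_arm(
  slide=[
    [-0.4,0.1,0.4],
    [-0.9,0.3,0.7],
    [-0.9,0.3,0.7],
    [-0.9,0.3,0.7],
  ],
  turn=[
    [0,0,0],
    [0,0,0],
    [0,0,0],
    [0,0,0],
  ],
  jaw=1,
)

```text
time: 29.05
position: [0.5347, 0.033, 0.2281]
tool_rot: [-0.029, 0.707, 0.029, 0.706]
ft_force: [-0.2, -0.2, -0.3]
grip_width: 0.0633
```

>>> step_arm(
  slide=[
    [-0.4,0.4,0],
    [-0.9,0.9,0],
    [-0.9,0.9,0],
    [-0.9,0.9,0],
  ],
  turn=[
    [0,0,0],
    [0,0,0],
    [0,0,0],
    [0,0,0],
  ],
)

```text
time: 29.45
position: [0.4439, 0.1237, 0.2263]
tool_rot: [-0.029, 0.708, 0.03, 0.705]
ft_force: [-1.0, 0.1, -0.2]
grip_width: 0.0859
```

>>> step_arm(
  slide=[
    [-0.4,0.4,0],
    [-0.8,0.9,0],
    [-0.85,0.9,0],
    [-0.85,0.9,0],
  ],
  turn=[
    [0,0,0],
    [0,0,0],
    [0,0,0],
    [0,0,0],
  ],
)

```text
time: 29.85
position: [0.3609, 0.213, 0.227]
tool_rot: [-0.03, 0.707, 0.029, 0.706]
ft_force: [0.6, -0.5, -0.6]
grip_width: 0.0872
```

Run:
```python
from h import *
p=vision.camera('wrist');save(p,'w8')
for n,h in [('canister',.008),('cork_mat',0)]:
  for r in vision.spot_point(p,n)[:2]: print(n,round(r['p'],2),np.round(r['centre']),ray(p,r['centre'],h).round(4))
for m in vision.silhouettes(p,'canister')[:2]:
    B=world(p,m['mask']);B=B[(B[:,2]>.10)&(B[:,2]<.125)]
    if len(B)>5: print('can',m['p'],len(B),cv2.minEnclosingCircle(B[:,:2].astype(np.float32)),B[:,2].max())
W=world(p);A=W[(np.hypot(W[:,0]-.375,W[:,1]-.313)<.12)&(W[:,2]>.005)&(W[:,2]<.012)];print(len(A),A.min(0),A.max(0))
plan([.356,.309,.2],4.8)
p=vision.camera('top');save(p,'t8')
```

```text
canister 0.86 [256.  92.] [0.3503 0.3045 0.008 ]
canister 0.52 [250. 219.] [0.3557 0.135  0.008 ]
can 0.66 4396 ((0.3530254065990448, 0.30843284726142883), 0.03335105627775192) 0.11410953261678752
9430 [0.29398926 0.23779383 0.00518805] [0.45207369 0.39645229 0.01111462]
at [0.3642 0.2114 0.2278] jawyaw 4.5 down [ 0.001 -0.    -1.   ] q6 0.18 t 30.1 F [-0.1  1.1 -0.1] w 0.0873
slide [-0.082, 0.976, -0.278]
turn [0.0, 0.0002, 0.0007]
turn [0.0003, -0.0001, -0.4993]
```

View pics/w8.png

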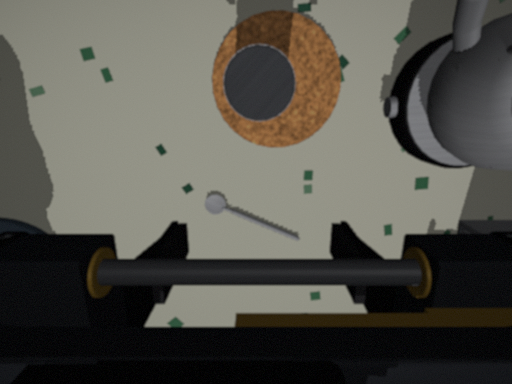

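View pics/t8.png

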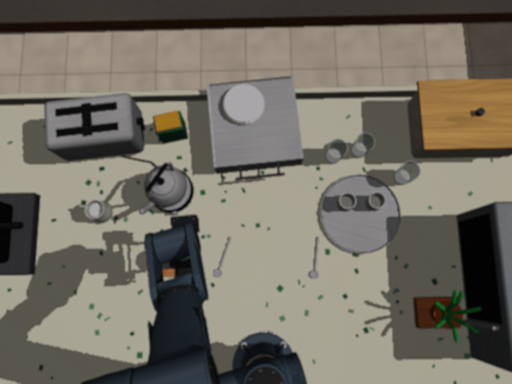

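Both cups stand on the tray (top 346,200 and 376,200), and the drawer is flush. Canister centre is (0.353, 0.3085), and the mat centre from its bounds is (0.373, 0.317). Taking the canister.

>>> step_arm(
  slide=[
    [-0.05,0.4,0],
    [-0.11,0.85,0],
    [-0.11,0.97,-0.3],
    [-0.11,0.97,-0.6],
    [-0.11,0.97,-0.6],
    [-0.11,0.97,-0.6],
  ],
  turn=[
    [0,0,0],
    [0,0,0],
    [0,0,0],
    [0,0,0],
    [0,0,0],
    [0,0,0],
  ],
)

```text
time: 30.7
position: [0.3518, 0.3084, 0.1678]
tool_rot: [-0.028, 0.707, 0.028, 0.706]
ft_force: [-0.3, -0.6, 0.0]
grip_width: 0.087
```

Run:
```python
from h import *
plan([.353,.3085,.055],4.8)
```

```text
at [0.3518 0.3084 0.1678] jawyaw 4.5 down [-0.001 -0.001 -1.   ] q6 0.4 t 30.7 F [-0.3 -0.6  0. ] w 0.087
slide [0.012, 0.001, -1.128]
turn [0.0001, -0.0002, 0.0007]
turn [-0.0003, -0.0002, -0.4993]
```

>>> step_arm(
  slide=[
    [0.01,0,-0.3],
    [0.01,0,-0.6],
    [0.01,0,-0.9],
    [0.01,0,-1.0],
    [0.01,0,-1.0],
  ],
  turn=[
    [0,0,0],
    [0,0,0],
    [0,0,0],
    [0,0,0],
    [0,0,0],
  ],
)

```text
time: 31.2
position: [0.3527, 0.3087, 0.068]
tool_rot: [-0.028, 0.707, 0.028, 0.706]
ft_force: [0.6, 0.7, 0.5]
grip_width: 0.0868
```

>>> step_arm(
  slide=[
    [0,0,-0.12],
    [0,0,-0.12],
    [0,0,-0.12],
  ],
  turn=[
    [0,0,0],
    [0,0,0],
    [0,0,0],
  ],
)

```text
time: 31.5
position: [0.3531, 0.3094, 0.0574]
tool_rot: [-0.028, 0.706, 0.029, 0.707]
ft_force: [0.4, -0.2, -0.1]
grip_width: 0.0869
```

>>> step_arm(
  slide=[
    [0,0,0],
    [0,0,0],
    [0,0,0],
    [0,0,0],
    [0,0,0],
    [0,0,0],
  ],
  turn=[
    [0,0,0],
    [0,0,0],
    [0,0,0],
    [0,0,0],
    [0,0,0],
    [0,0,0],
  ],
  jaw=0,
  newtons=25,
)

```text
time: 32.1
position: [0.3523, 0.3092, 0.0564]
tool_rot: [-0.028, 0.706, 0.029, 0.707]
ft_force: [0.4, 0.1, 5.9]
grip_width: 0.0656
```

>>> step_arm(
  slide=[
    [0,0,0.2],
    [0,0,0.6],
    [0,0,1.0],
    [0,0,1.0],
    [0,0,1.0],
  ],
  turn=[
    [0,0,0],
    [0,0,0],
    [0,0,0],
    [0,0,0],
    [0,0,0],
  ],
)

```text
time: 32.6
position: [0.3518, 0.3089, 0.1561]
tool_rot: [-0.029, 0.706, 0.029, 0.707]
ft_force: [-0.6, 0.0, -3.4]
grip_width: 0.0656
```

>>> step_arm(
  slide=[
    [0.3,-0.4,0.2],
    [0.7,-0.9,0.4],
    [0.9,-0.95,0.4],
    [0.9,-0.95,0.4],
  ],
  turn=[
    [0,0,0],
    [0,0,0],
    [0,0,0],
    [0,0,0],
  ],
)

```text
time: 33.0
position: [0.4471, 0.2116, 0.1953]
tool_rot: [-0.027, 0.705, 0.027, 0.708]
ft_force: [1.3, -0.0, -3.6]
grip_width: 0.0654
```

>>> step_arm(
  slide=[
    [0,-0.4,0],
    [0,-0.9,0],
    [0,-0.95,0],
  ],
  turn=[
    [0,0,0],
    [0,0,0],
    [0,0,0],
  ],
)

```text
time: 33.3
position: [0.4399, 0.1152, 0.1936]
tool_rot: [-0.028, 0.709, 0.026, 0.704]
ft_force: [0.3, 0.9, -3.2]
grip_width: 0.0651
```

>>> step_arm(
  slide=[
    [0,-0.45,0],
    [0,-0.95,0],
    [0,-0.95,0],
  ],
  turn=[
    [0,0,0],
    [0,0,0],
    [0,0,0],
  ],
)

```text
time: 33.6
position: [0.4418, 0.0196, 0.1944]
tool_rot: [-0.027, 0.708, 0.026, 0.706]
ft_force: [0.7, 0.5, -3.1]
grip_width: 0.0655
```

>>> step_arm(
  slide=[
    [0,-0.45,0],
    [0,-0.95,0],
    [0,-0.95,0],
  ],
  turn=[
    [0,0,0],
    [0,0,0],
    [0,0,0],
  ],
)

```text
time: 33.9
position: [0.443, -0.0754, 0.1949]
tool_rot: [-0.027, 0.707, 0.026, 0.707]
ft_force: [1.0, 0.3, -3.0]
grip_width: 0.0654
```

>>> step_arm(
  slide=[
    [0,-0.45,0],
    [0,-0.95,0],
    [0,-0.95,0],
  ],
  turn=[
    [0,0,0],
    [0,0,0],
    [0,0,0],
  ],
)

```text
time: 34.2
position: [0.4437, -0.1707, 0.1951]
tool_rot: [-0.028, 0.706, 0.026, 0.707]
ft_force: [0.5, -0.2, -2.9]
grip_width: 0.0654
```

>>> step_arm(
  slide=[
    [0,-0.45,0],
    [0,-0.95,0],
    [0,-0.95,0],
  ],
  turn=[
    [0,0,0],
    [0,0,0],
    [0,0,0],
  ],
)

```text
time: 34.5
position: [0.4439, -0.266, 0.1951]
tool_rot: [-0.029, 0.706, 0.026, 0.707]
ft_force: [0.2, -0.6, -3.2]
grip_width: 0.0655
```

>>> step_arm(
  slide=[
    [0,-0.45,0],
    [0,-0.83,0],
    [0,-0.83,0],
    [0,-0.83,0],
    [0,-0.83,0],
  ],
  turn=[
    [0,0,0],
    [0,0,0],
    [0,0,0],
    [0,0,0],
    [0,0,0],
  ],
)

```text
time: 35.0
position: [0.4416, -0.341, 0.1947]
tool_rot: [-0.027, 0.707, 0.03, 0.706]
ft_force: [-0.3, 0.5, -2.8]
grip_width: 0.0659
```

Run:
```python
from h import *
p=vision.camera('wrist');save(p,'w9')
p=vision.camera('top');save(p,'t9')
for q in vision.spot_point(p,'cup_1')[:3]: print(q['p'],ray(p,q['centre'],.006).round(3))
plan([.445,-.345,.056],4.8)
```

```text
0.56 [ 0.536 -0.286  0.006]
at [ 0.4421 -0.342   0.1957] jawyaw 4.7 down [-0.001  0.001 -1.   ] q6 -0.94 t 35.1 F [-0.6 -0.5 -2.5] w 0.0651
slide [0.029, -0.03, -1.397]
turn [-0.0002, -0.0002, 0.0002]
turn [-0.0002, 0.0004, -0.4998]
```

View pics/t9.png

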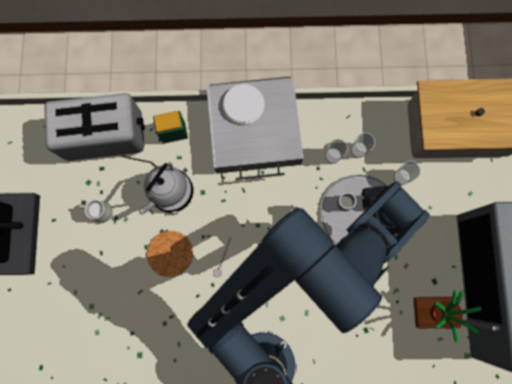

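>>> step_arm(
  slide=[
    [0.02,-0.03,-0.4],
    [0.02,-0.03,-0.9],
    [0.02,-0.03,-0.95],
    [0.02,-0.03,-0.95],
  ],
  turn=[
    [0,0,0],
    [0,0,0],
    [0,0,0],
    [0,0,0],
  ],
)

```text
time: 35.55
position: [0.4434, -0.3454, 0.1001]
tool_rot: [-0.028, 0.707, 0.03, 0.706]
ft_force: [0.2, -0.6, -1.7]
grip_width: 0.0653
```

>>> step_arm(
  slide=[
    [0,0,-0.2],
    [0,0,-0.35],
    [0,0,-0.4],
    [0,0,-0.43],
    [0,0,-0.44],
    [0,0,-0.44],
  ],
  turn=[
    [0,0,0],
    [0,0,0],
    [0,0,0],
    [0,0,0],
    [0,0,0],
    [0,0,0],
  ],
)

```text
time: 36.15
position: [0.4446, -0.3476, 0.0582]
tool_rot: [-0.029, 0.706, 0.028, 0.707]
ft_force: [0.8, -0.1, -2.9]
grip_width: 0.0655
```

>>> step_arm(
  slide=[
    [0,0,-0.02],
    [0,0,-0.03],
    [0,0,-0.03],
  ],
  turn=[
    [0,0,0],
    [0,0,0],
    [0,0,0],
  ],
)

```text
time: 36.45
position: [0.4442, -0.3472, 0.0545]
tool_rot: [-0.029, 0.706, 0.028, 0.707]
ft_force: [0.1, -0.9, -0.2]
grip_width: 0.0652
```

>>> step_arm(
  slide=[
    [0,0,0],
    [0,0,0],
    [0,0,0],
    [0,0,0],
  ],
  turn=[
    [0,0,0],
    [0,0,0],
    [0,0,0],
    [0,0,0],
  ],
  jaw=0.98,
)

```text
time: 36.85
position: [0.4441, -0.3471, 0.0541]
tool_rot: [-0.029, 0.706, 0.028, 0.707]
ft_force: [0.2, -0.1, 1.0]
grip_width: 0.0837
```

>>> step_arm(
  slide=[
    [0,0,0.3],
    [0,0,0.8],
    [0,0,1],
    [0,0,1],
  ],
  turn=[
    [0,0,0],
    [0,0,0],
    [0,0,0],
    [0,0,0],
  ],
)

```text
time: 37.25
position: [0.4458, -0.3489, 0.1577]
tool_rot: [-0.031, 0.705, 0.026, 0.708]
ft_force: [-0.2, -0.7, 0.3]
grip_width: 0.0855
```

>>> step_arm(
  slide=[
    [0,0.4,0.4],
    [0,1,0.9],
    [0,1,0.9],
    [0,1,0.9],
  ],
  turn=[
    [0,0,0.02],
    [0,0,0.03],
    [0,0,0.03],
    [0,0,0.03],
  ],
  jaw=0.55,
)

```text
time: 37.65
position: [0.4443, -0.2443, 0.2457]
tool_rot: [-0.096, 0.7, 0.096, 0.701]
ft_force: [-0.5, 0.1, 0.5]
grip_width: 0.0609
```

>>> step_arm(
  slide=[
    [0,0.4,0.4],
    [0,1,0.9],
    [0,1,0.9],
    [0,1,0.9],
  ],
  turn=[
    [0,0,0.02],
    [0,0,0.04],
    [0,0,0.04],
    [0,0,0.04],
  ],
)

```text
time: 38.05
position: [0.4449, -0.1456, 0.3356]
tool_rot: [-0.184, 0.682, 0.182, 0.684]
ft_force: [0.4, -1.7, -0.2]
grip_width: 0.0484
```

Run:
```python
from h import *
p=vision.camera('top');save(p,'t10')
for q in vision.spot_point(p,'cup_1')[:3]: print('cup',q['p'],ray(p,q['centre'],.006).round(3))
for q in vision.spot_point(p,'canister')[:1]: print('can',q['p'],ray(p,q['centre'],.006).round(3))
for n,h in [('teapot',.05),('teapot_grip',.235),('tray',0),('drawer_handle',.076),('warmer',0),('cork_mat',0)]:
  for r in vision.spot_point(p,n)[:1]: print(n,round(r['p'],2),ray(p,r['centre'],h).round(4))
W=world(p);A=W[(abs(W[:,0]-.6)<.08)&(abs(W[:,1]-.32)<.08)&(W[:,2]>.225)&(W[:,2]<.25)];print(A.mean(0));d=A[:,:2]-A[:,:2].mean(0);print(np.linalg.svd(d,full_matrices=False)[2][0])
p=vision.camera('scene');save(p,'s10')
for q in vision.spot_point(p,'cup_1')[:3]: print('cup',q['p'],ray(p,q['centre'],.006).round(3))
for q in vision.spot_point(p,'canister')[:1]: print('can',q['p'],ray(p,q['centre'],.006).round(3))
plan([.5,.22,.3],55.5)
```

```text
cup 0.55 [ 0.522 -0.392  0.006]
can 0.9 [ 0.44  -0.34   0.006]
teapot 0.63 [0.59   0.3178 0.05  ]
teapot_grip 0.92 [0.5905 0.3123 0.235 ]
tray 0.61 [ 0.49  -0.347  0.   ]
drawer_handle 0.57 [0.6165 0.0047 0.076 ]
warmer 0.78 [0.586  0.3119 0.    ]
cork_mat 0.89 [0.375  0.3184 0.    ]
[0.59089436 0.3177861  0.24028312]
[-0.82441857  0.56598058]
cup 0.91 [ 0.551 -0.386  0.006]
cup 0.86 [ 0.541 -0.289  0.006]
can 0.69 [ 0.449 -0.343  0.006]
at [ 0.4439 -0.1473  0.3337] jawyaw 29.8 down [-0.001  0.    -1.   ] q6 -1.08 t 38.6 F [0.3 0.9 0.5] w 0.0479
slide [0.561, 3.673, -0.337]
turn [-0.0, -0.0001, 0.0714]
turn [-0.0002, 0.0, -0.4286]
```

View pics/s10.png

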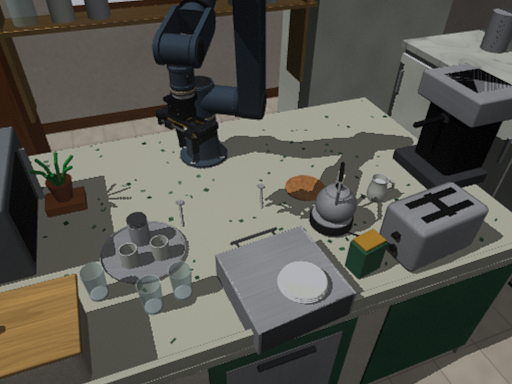

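View pics/t10.png

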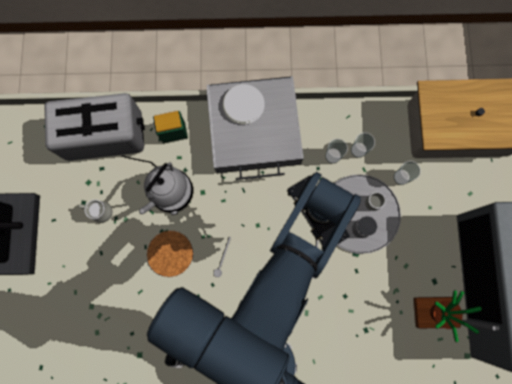

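The canister and both cups stand on the tray, the drawer is shut and the teapot is in place. Going to the teapot, with its handle axis giving a jaw yaw of 55.5°.

>>> step_arm(
  slide=[
    [0.05,0.4,0],
    [0.14,0.95,0],
    [0.14,0.95,0],
  ],
  turn=[
    [0,0,0.01],
    [0,0,0.024],
    [0,0,0.024],
  ],
  jaw=0.5,
)

```text
time: 38.95
position: [0.4577, -0.0478, 0.334]
tool_rot: [-0.234, 0.667, 0.236, 0.667]
ft_force: [-0.1, -0.9, 0.3]
grip_width: 0.0436
```

>>> step_arm(
  slide=[
    [0.05,0.4,0],
    [0.14,0.95,0],
    [0.14,0.95,0],
  ],
  turn=[
    [0,0,0.01],
    [0,0,0.024],
    [0,0,0.024],
  ],
)

```text
time: 39.25
position: [0.4721, 0.0469, 0.3342]
tool_rot: [-0.284, 0.647, 0.285, 0.648]
ft_force: [0.3, -0.6, -0.8]
grip_width: 0.0437
```

>>> step_arm(
  slide=[
    [0.05,0.4,0],
    [0.14,0.95,0],
    [0.14,0.95,0],
    [0.14,0.95,0],
  ],
  turn=[
    [0,0,0.01],
    [0,0,0.024],
    [0,0,0.024],
    [0,0,0.024],
  ],
)

```text
time: 39.65
position: [0.4862, 0.1382, 0.3339]
tool_rot: [-0.331, 0.625, 0.331, 0.625]
ft_force: [-0.8, -0.5, -0.3]
grip_width: 0.0434
```

>>> step_arm(
  slide=[
    [0.05,0.4,0],
    [0.14,0.8,0],
    [0.14,0.8,0],
    [0.14,0.8,0],
  ],
  turn=[
    [0,0,0],
    [0,0,0],
    [0,0,0],
    [0,0,0],
  ],
)

```text
time: 40.05
position: [0.5002, 0.2164, 0.3337]
tool_rot: [-0.331, 0.626, 0.33, 0.625]
ft_force: [0.2, -0.5, 0.6]
grip_width: 0.0433
```

Run:
```python
from h import *
p=vision.camera('wrist');save(p,'w11')
for n,h in [('teapot',.05),('teapot_grip',.235)]:
  for r in vision.spot_point(p,n)[:1]: print(n,round(r['p'],2),np.round(r['centre']),ray(p,r['centre'],h).round(4))
W=world(p);A=W[(abs(W[:,0]-.6)<.08)&(abs(W[:,1]-.32)<.08)&(W[:,2]>.225)&(W[:,2]<.25)];print(len(A),A.mean(0),A.min(0),A.max(0));d=A[:,:2]-A[:,:2].mean(0);v=np.linalg.svd(d,full_matrices=False)[2];print(v[0],np.ptp(d@v[0]),np.ptp(d@v[1]))
plan([.595,.317,.3],55.5)
```

```text
teapot 0.7 [347. 170.] [0.5965 0.319  0.05  ]
teapot_grip 0.65 [404. 210.] [0.5943 0.3203 0.235 ]
1349 [0.57718767 0.32694447 0.23950939] [0.54609286 0.29932058 0.22508038] [0.61400293 0.35214076 0.24381344]
[ 0.82091204 -0.57105466] 0.08054027199376045 0.014427526152089969
at [0.5   0.216 0.334] jawyaw 55.6 down [-0.001 -0.001 -1.   ] q6 -0.77 t 40.2 F [-0.7  0.4  0.2] w 0.0437
slide [0.95, 1.01, -0.34]
turn [0.0002, -0.0001, -0.0003]
turn [0.0001, 0.0002, 0.4997]
```

View pics/w11.png

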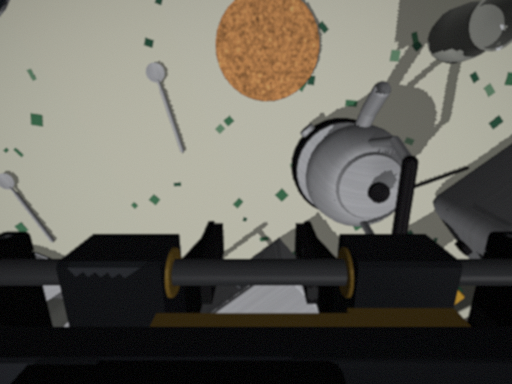

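>>> step_arm(
  slide=[
    [0.4,0.4,0],
    [0.8,0.9,0],
    [0.92,1,0],
    [0.92,1,-0.3],
    [0.92,1,-0.4],
    [0.92,1,-0.4],
  ],
  turn=[
    [0,0,0],
    [0,0,0],
    [0,0,0],
    [0,0,0],
    [0,0,0],
    [0,0,0],
  ],
)

```text
time: 40.8
position: [0.5905, 0.316, 0.2915]
tool_rot: [-0.33, 0.628, 0.33, 0.623]
ft_force: [0.1, -0.9, -0.6]
grip_width: 0.0435
```

Run:
```python
from h import *
for c in ['wrist','scene','top']:
  p=vision.camera(c);save(p,c+'12')
  r=vision.spot_point(p,'teapot_grip')[:1]
  if r: print(c,r[0]['p'],r[0]['centre'],ray(p,r[0]['centre'],.235).round(4))
  W=world(p);A=W[(abs(W[:,0]-.595)<.07)&(abs(W[:,1]-.32)<.07)&(W[:,2]>.225)&(W[:,2]<.245)]
  if len(A)>20: print(len(A),A.mean(0),A.min(0),A.max(0))
plan([.592,.318,.216],55.5)
```

```text
wrist 0.92 [266.5, 207.9] [0.5955 0.3204 0.235 ]
2107 [0.58649423 0.32344695 0.24031576] [0.54667209 0.28803478 0.22500286] [0.63357984 0.35227084 0.2437115 ]
scene 0.67 [339.9, 169.0] [0.5824 0.3207 0.235 ]
89 [0.60387715 0.31409922 0.23721662] [0.55145589 0.28598886 0.22506791] [0.64280227 0.34946852 0.24400041]
top 0.93 [152.3, 175.0] [0.5994 0.3309 0.235 ]
at [0.5925 0.3177 0.2958] jawyaw 55.7 down [ 0.002  0.001 -1.   ] q6 -0.65 t 41.1 F [ 0.1 -0.   1.5] w 0.0434
slide [-0.005, 0.003, -0.798]
turn [-0.0001, 0.0004, -0.0006]
turn [-0.0006, -0.0002, 0.4994]
```

View pics/wrist12.png

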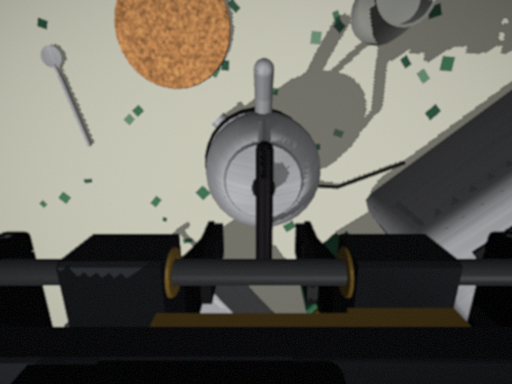

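View pics/scene12.png

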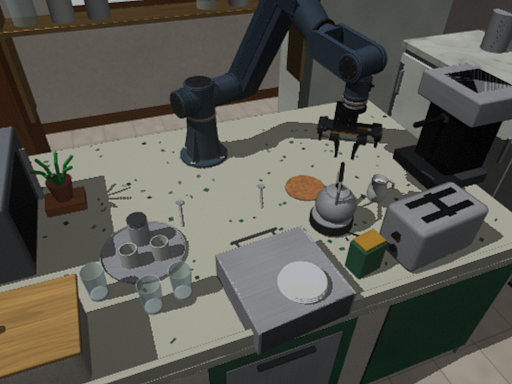

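The bar sits centred between the fingers (wrist column 264), and its bounds give a middle of (0.590, 0.320). Descending to grip it.

>>> step_arm(
  slide=[
    [0,0.01,-0.2],
    [0,0.01,-0.4],
    [0,0.01,-0.6],
    [0,0.01,-0.75],
    [0,0.01,-0.8],
    [0,0.01,-0.8],
  ],
  turn=[
    [0,0,0],
    [0,0,0],
    [0,0,0],
    [0,0,0],
    [0,0,0],
    [0,0,0],
  ],
)

```text
time: 41.7
position: [0.5919, 0.3189, 0.214]
tool_rot: [-0.331, 0.625, 0.331, 0.625]
ft_force: [-1.1, -0.2, -0.9]
grip_width: 0.0435
```

>>> step_arm(
  slide=[
    [0,0,0],
    [0,0,0],
    [0,0,0],
    [0,0,0],
    [0,0,0],
    [0,0,0],
    [0,0,0],
    [0,0,0],
  ],
  turn=[
    [0,0,0],
    [0,0,0],
    [0,0,0],
    [0,0,0],
    [0,0,0],
    [0,0,0],
    [0,0,0],
    [0,0,0],
  ],
  jaw=0,
  newtons=45,
)

```text
time: 42.5
position: [0.5923, 0.3192, 0.2144]
tool_rot: [-0.331, 0.625, 0.331, 0.625]
ft_force: [-0.0, 1.0, 1.4]
grip_width: 0.0126
```

>>> step_arm(
  slide=[
    [0,0,0.03],
    [0,0,0.08],
    [0,0,0.15],
    [0,0,0.25],
    [0,0,0.35],
    [0,0,0.4],
    [0,0,0.4],
    [0,0,0.4],
  ],
  turn=[
    [0,0,0],
    [0,0,0],
    [0,0,0],
    [0,0,0],
    [0,0,0],
    [0,0,0],
    [0,0,0],
    [0,0,0],
  ],
)

```text
time: 43.3
position: [0.5919, 0.319, 0.2542]
tool_rot: [-0.331, 0.625, 0.331, 0.625]
ft_force: [0.8, -1.2, -5.9]
grip_width: 0.0125
```

Run:
```python
from h import *
p=vision.camera('scene');save(p,'s13')
cv2.imwrite('pics/s13c.png',cv2.cvtColor(cv2.resize(p['image'][90:240,260:420],(640,600),interpolation=cv2.INTER_CUBIC),cv2.COLOR_RGB2BGR))
r=vision.spot_point(p,'teapot')[:1];print(r[0]['centre'],ray(p,r[0]['centre'],.09))
plan([.373,.317,.26],55.5)
p=vision.camera('wrist')
for r in vision.spot_point(p,'cork_mat')[:1]:print(r['p'],ray(p,r['centre'],0))
m=vision.silhouettes(p,'cork_mat')[0];B=world(p,m['mask']);B=B[(B[:,2]>.003)&(B[:,2]<.014)];print(cv2.minEnclosingCircle(B[:,:2].astype(np.float32)))
```

```text
[336.3, 208.5] [0.61531929 0.31287036 0.09      ]
at [0.5915 0.3189 0.2535] jawyaw 55.7 down [-0.001 -0.    -1.   ] q6 -0.64 t 43.4 F [ 0.7  0.4 -5.4] w 0.0123
slide [-2.185, -0.019, 0.065]
turn [0.0001, -0.0002, -0.0007]
turn [0.0004, 0.0001, 0.4993]
0.56 [0.37501199 0.31416429 0.        ]
((0.37460440397262573, 0.3167819082736969), 0.07963242381811142)
```

View pics/s13c.png

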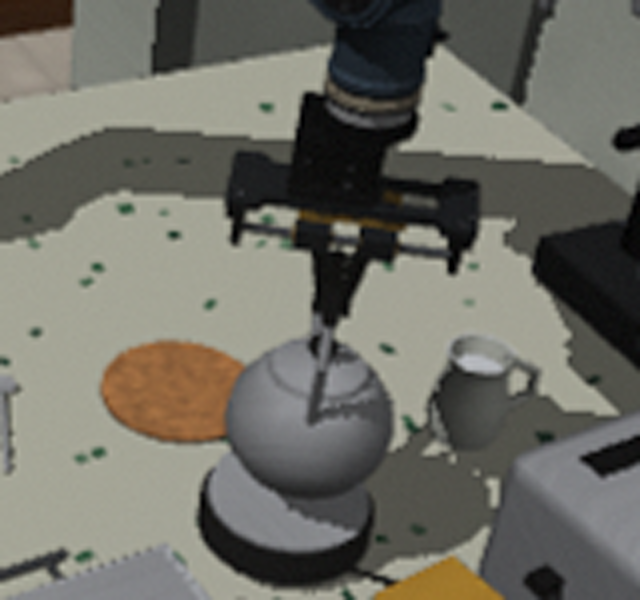

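The teapot hangs level above the warmer. Carrying it slowly to the mat, whose centre is (0.374, 0.317) by circle fit.

>>> step_arm(
  slide=[
    [-0.05,0,0],
    [-0.15,0,0],
    [-0.3,0,0],
    [-0.48,0,0],
    [-0.66,0,0],
    [-0.82,0,0],
    [-0.93,0,0],
    [-0.99,0,0],
    [-1,0,0],
  ],
  turn=[
    [0,0,0],
    [0,0,0],
    [0,0,0],
    [0,0,0],
    [0,0,0],
    [0,0,0],
    [0,0,0],
    [0,0,0],
    [0,0,0],
  ],
)

```text
time: 44.45
position: [0.4913, 0.3191, 0.2543]
tool_rot: [-0.331, 0.625, 0.331, 0.625]
ft_force: [-0.1, -0.0, -5.0]
grip_width: 0.0123
```

>>> step_arm(
  slide=[
    [-0.05,0,0],
    [-0.15,0,0],
    [-0.3,0,0],
    [-0.48,0,0],
    [-0.66,0,0],
    [-0.82,0,0],
    [-0.93,0,0],
    [-0.99,0,0],
    [-1,0,0],
  ],
  turn=[
    [0,0,0],
    [0,0,0],
    [0,0,0],
    [0,0,0],
    [0,0,0],
    [0,0,0],
    [0,0,0],
    [0,0,0],
    [0,0,0],
  ],
)

```text
time: 45.35
position: [0.3916, 0.3191, 0.2542]
tool_rot: [-0.331, 0.625, 0.331, 0.625]
ft_force: [0.4, -0.2, -5.6]
grip_width: 0.0127
```

>>> step_arm(
  slide=[
    [-0.05,-0.01,0],
    [-0.12,-0.02,0],
    [-0.17,-0.02,0],
    [-0.17,-0.02,-0.1],
    [-0.17,-0.02,-0.25],
    [-0.17,-0.02,-0.4],
    [-0.17,-0.02,-0.55],
    [-0.17,-0.02,-0.65],
    [-0.17,-0.02,-0.65],
    [-0.17,-0.02,-0.65],
  ],
  turn=[
    [0,0,0],
    [0,0,0],
    [0,0,0],
    [0,0,0],
    [0,0,0],
    [0,0,0],
    [0,0,0],
    [0,0,0],
    [0,0,0],
    [0,0,0],
  ],
)

```text
time: 46.35
position: [0.3753, 0.3171, 0.1889]
tool_rot: [-0.331, 0.625, 0.331, 0.625]
ft_force: [-0.2, 0.8, -5.4]
grip_width: 0.0126
```

Run:
```python
from h import *
p=vision.camera('scene');save(p,'s14')
plan([.374,.317,.173],55.5)
p=vision.camera('top');save(p,'t14')
```

```text
at [0.3756 0.3173 0.1894] jawyaw 55.7 down [ 0.001  0.001 -1.   ] q6 -0.5 t 46.4 F [-0.2 -0.3 -5.5] w 0.0125
slide [-0.016, -0.003, -0.164]
turn [-0.0001, 0.0002, -0.0007]
turn [-0.0002, -0.0001, 0.4993]
```

View pics/s14.png

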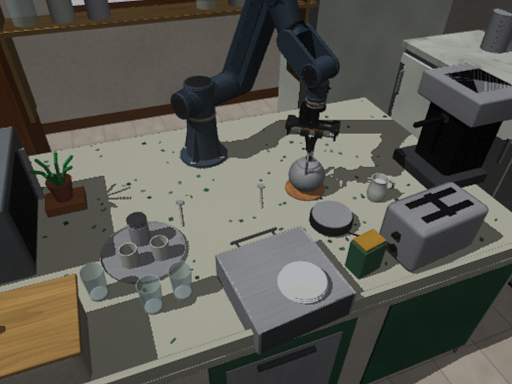

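>>> step_arm(
  slide=[
    [-0.01,0,-0.05],
    [-0.01,0,-0.1],
    [-0.01,0,-0.13],
    [-0.01,0,-0.15],
    [-0.01,0,-0.15],
    [-0.01,0,-0.15],
  ],
  turn=[
    [0,0,0],
    [0,0,0],
    [0,0,0],
    [0,0,0],
    [0,0,0],
    [0,0,0],
  ],
)

```text
time: 47.05
position: [0.3741, 0.3171, 0.174]
tool_rot: [-0.331, 0.625, 0.331, 0.625]
ft_force: [-0.1, -0.0, -5.4]
grip_width: 0.0126
```

>>> step_arm(
  slide=[
    [0,0,-0.01],
    [0,0,-0.015],
    [0,0,-0.015],
  ],
  turn=[
    [0,0,0],
    [0,0,0],
    [0,0,0],
  ],
)

```text
time: 47.35
position: [0.374, 0.317, 0.1726]
tool_rot: [-0.331, 0.625, 0.331, 0.625]
ft_force: [0.4, 0.6, -5.8]
grip_width: 0.0123
```

>>> step_arm(
  slide=[
    [0,0,-0.01],
    [0,0,-0.015],
    [0,0,-0.015],
  ],
  turn=[
    [0,0,0],
    [0,0,0],
    [0,0,0],
  ],
)

```text
time: 47.65
position: [0.3742, 0.3172, 0.1724]
tool_rot: [-0.331, 0.625, 0.331, 0.625]
ft_force: [-2.9, 0.2, 4.4]
grip_width: 0.0121
```

On the mat (force reversed). Releasing and rising.

>>> step_arm(
  slide=[
    [0,0,0],
    [0,0,0],
    [0,0,0],
    [0,0,0],
    [0,0,0],
  ],
  turn=[
    [0,0,0],
    [0,0,0],
    [0,0,0],
    [0,0,0],
    [0,0,0],
  ],
  jaw=0.6,
)

```text
time: 48.15
position: [0.3743, 0.3171, 0.1711]
tool_rot: [-0.331, 0.625, 0.331, 0.625]
ft_force: [0.6, -0.1, -0.1]
grip_width: 0.0445
```

>>> step_arm(
  slide=[
    [0,0,0.15],
    [0,0,0.4],
    [0,0,0.8],
    [0,0,1],
    [0,0,1],
  ],
  turn=[
    [0,0,0],
    [0,0,0],
    [0,0,0],
    [0,0,0],
    [0,0,0],
  ],
)

```text
time: 48.65
position: [0.3761, 0.3181, 0.2741]
tool_rot: [-0.331, 0.622, 0.331, 0.628]
ft_force: [0.6, 0.8, 0.5]
grip_width: 0.0524
```

>>> step_arm(
  slide=[
    [0,0.2,0.2],
    [-0.2,0.6,0.5],
    [-0.5,0.95,0.5],
    [-0.5,0.95,0.5],
    [-0.5,0.95,0.5],
  ],
  turn=[
    [0,0,0],
    [0,0,0],
    [0,0,0],
    [0,0,0],
    [0,0,0],
  ],
)

```text
time: 49.15
position: [0.3228, 0.4121, 0.3196]
tool_rot: [-0.332, 0.625, 0.331, 0.624]
ft_force: [0.1, 0.4, -0.7]
grip_width: 0.0523
```

>>> step_arm(
  slide=[
    [-0.3,0.4,0],
    [-0.5,0.95,0],
    [-0.5,0.95,0],
    [-0.5,0.95,0],
  ],
  turn=[
    [0,0,0],
    [0,0,0],
    [0,0,0],
    [0,0,0],
  ],
)

```text
time: 49.55
position: [0.2742, 0.5067, 0.3194]
tool_rot: [-0.332, 0.626, 0.33, 0.624]
ft_force: [0.9, -0.4, -0.3]
grip_width: 0.0524
```

Run:
```python
from h import *
H=dict(drawer_handle=.076,tray=0,cork_mat=0,teapot=.008,teapot_grip=.193,canister=.006,cup_1=.006,glass_a=0,milk_jug=0,spoon_a=0)
for c in ['top','scene']:
  p=vision.camera(c);save(p,c+'15')
  for n,h in H.items():
    for r in vision.spot_point(p,n):
      if r['p']>.3: print(c,n,round(r['p'],2),ray(p,r['centre'],h).round(3))
  for m in vision.silhouettes(p,'cup_1')[:3]:
    if m['p']<.4: continue
    B=world(p,m['mask']);z=np.percentile(B[:,2],95);T=B[(B[:,2]>.06)&(B[:,2]<.08)]
    if len(T)>5: print('cup rim',len(T),np.round(cv2.minEnclosingCircle(T[:,:2].astype(np.float32))[0],3),z.round(3))
  W=world(p);A=W[(np.hypot(W[:,0]-.445,W[:,1]+.347)<.05)&(W[:,2]>.1)&(W[:,2]<.12)];print('can top',len(A),np.round(cv2.minEnclosingCircle(A[:,:2].astype(np.float32)),3) if 0 else A.mean(0).round(3))
  A=W[(np.hypot(W[:,0]-.375,W[:,1]-.317)<.07)&(W[:,2]>.186)&(W[:,2]<.205)];print('grip',len(A),A.mean(0).round(3),A.min(0).round(3),A.max(0).round(3))
print(get_obs()['position'],get_obs()['time'])
```

```text
top drawer_handle 0.84 [0.624 0.    0.076]
top tray 0.56 [ 0.495 -0.354  0.   ]
top cork_mat 0.31 [ 0.452 -0.344  0.   ]
top teapot 0.59 [0.373 0.32  0.008]
top teapot_grip 0.89 [0.377 0.318 0.193]
top canister 0.84 [ 0.455 -0.349  0.006]
top canister 0.6 [ 0.539 -0.289  0.006]
top cup_1 0.86 [ 0.524 -0.395  0.006]
top cup_1 0.68 [ 0.534 -0.287  0.006]
top glass_a 0.83 [ 0.627 -0.498  0.   ]
top glass_a 0.77 [ 0.71  -0.269  0.   ]
top glass_a 0.67 [ 0.725 -0.359  0.   ]
top milk_jug 0.65 [0.513 0.552 0.   ]
top milk_jug 0.47 [ 0.49 -0.36  0.  ]
top spoon_a 0.45 [ 0.532 -0.289  0.   ]
top spoon_a 0.44 [0.355 0.128 0.   ]
top spoon_a 0.41 [ 0.342 -0.188  0.   ]
cup rim 77 [ 0.532 -0.395] 0.073
cup rim 70 [ 0.533 -0.295] 0.073
can top 320 [ 0.442 -0.346  0.109]
grip 151 [0.374 0.316 0.198] [0.327 0.282 0.187] [0.418 0.346 0.205]
scene drawer_handle 0.69 [0.631 0.009 0.076]
scene tray 0.66 [ 0.507 -0.344  0.   ]
scene cork_mat 0.7 [0.369 0.307 0.   ]
scene teapot 0.9 [0.389 0.312 0.008]
scene teapot_grip 0.69 [0.39  0.319 0.193]
scene canister 0.97 [ 0.441 -0.358  0.006]
scene cup_1 0.75 [ 0.541 -0.299  0.006]
scene cup_1 0.67 [ 0.541 -0.397  0.006]
scene glass_a 0.96 [ 0.624 -0.502  0.   ]
scene glass_a 0.91 [ 0.736 -0.359  0.   ]
scene glass_a 0.72 [ 0.716 -0.268  0.   ]
scene milk_jug 0.83 [0.513 0.558 0.   ]
scene spoon_a 0.56 [ 0.333 -0.183  0.   ]
scene spoon_a 0.53 [0.376 0.141 0.   ]
cup rim 94 [ 0.538 -0.393] 0.067
can top 235 [ 0.451 -0.347  0.106]
grip 62 [0.386 0.313 0.195] [0.338 0.286 0.186] [0.426 0.347 0.203]
[0.27401138 0.50704471 0.32102972] 50.75
```

View pics/top15.png

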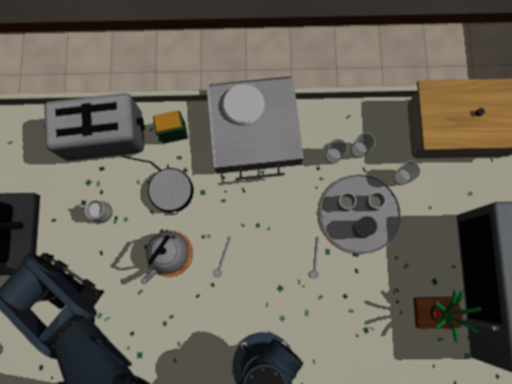

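View pics/scene15.png

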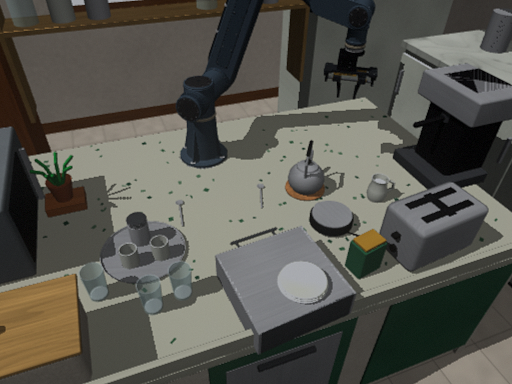

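The two views agree. The teapot is centred on the mat, the three items stand on the tray, the drawer is shut and the bystanders are where they were. Handing in.

```bash
python3 -c "
from rig import hand_in
print(hand_in())"
```

```text
the job is handed in; nothing more can be done
None
```

I finished the job and handed it in at about 51 s; the hand-in gives no verdict. I opened the drawer to its stop and found two cups. Both went onto the tray, then I shut the drawer against its stop. The canister followed them onto the tray, and last I lifted the teapot level off the warmer and set it on the mat.

**Last checks, from the top and scene cameras:**
- **Tray:** The cups are near (0.535, -0.395) and (0.535, -0.295), and the canister is near (0.445, -0.347). All stand upright within about 65 mm of the tray's centre, which I put at about (0.502, -0.348).
- **Drawer:** The handle reads (0.624, 0.000) from the top, which matches fully shut.
- **Teapot:** It was released at (0.374, 0.317), against a mat centre fitted at (0.374, 0.317).
- **Bystanders:** None visibly moved. The gripper is clear of everything.

**Where readings disagreed:** The two cameras differ by about 10 to 15 mm. The scene camera puts the teapot up to 16 mm off the release point and the handle at 0.631, still inside the 30 mm limit for the teapot. The networks also gave a few false hits, such as a second "canister" on a cup and a "mat" on the tray, which I set aside against the pictures.

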